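Check-weigh a hardness tester weight on a sprung hook scale

ROBOT

A 7-joint arm with a two-finger parallel gripper is mounted at the origin on the work surface. World frame = base frame: x ahead of the robot, y to its left, z up, the work surface at z = 0. Lengths are in m, angles in degrees, forces in N, time in s.
With the tool pointing down it reaches from about 0.4 to 0.9 m from the base axis. Payload 5.5 kg.
Tool frame: the origin (TCP) lies at the very end of the fingers, on their centre line; the grasp point (between the pads) lies 19 mm behind it (env.hold_point_z is the distance from the TCP to the grasp point, in m); x points along the fingers, y is the direction in which the jaws open and shut, and the axes are right-handed (so a half turn about x gives the same grasp; the last joint's range is limited). The gripper opens to 85 mm and grips with 20 to 120 N. Pads are 22 mm wide; open, the fingers measure 114 mm over their backs; the gripper's body (76 mm by 85 mm) begins 54 mm behind the grasp point. The pads swing forward as they close: fully open they stand 13 mm farther back than shut.
Start: joints at [84.981, 28.699, -24.465, 88.831, 12.651, 65.22, -12.049], TCP at [0.223, -0.61, 0.231] pointing down, gripper open.
Joint ranges: [-164.97, 164.97], [-17.58, 116.51], [-87.97, 89.64], [11.32, 138.91], [-80.73, 260.73], [10.89, 115.49], [-147.41, 147.41]. Speed limits (degrees/s): [147.25, 147.25, 180, 180, 180, 180, 180].

INTERFACE

Orientations are given as a 3x3 rotation matrix whose columns are the frame's x, y, z axes.
In Python, from station import status, eyes, ticket, env gives the robot as it stands.
- The arm moves only by the tool servo_tool, never from a script. Its argument "deltas" is a list of rows, each a list of 3 entries, a list of its own where there are three numbers: the shift along the tool's x, y, z in mm, then the turn, a rotation vector about the tool's x, y, z in rad, then the closure in counts, from 0 (fully open) to 255 (shut). A call has 1 to 12 rows; each row shifts and turns the pose as measured when the row begins, along the tool's axes as they then stand; what a row does not reach is not made up. A row lasts 1/12 s, in which the tool goes at most 41.7 mm and 7.16 degrees, less where a joint would pass 70% of its speed; a pose out of reach is approached as far as the arm can. A call with a gripper value outside its range is refused whole. The fingers move at their own pace and stop on an object; "grip_force" is the grip in N (left out, the last holds). Time passes only in rows, so rows that do not move let the fingers close. It gives the time, the measured TCP pose, the force and the opening at its end, in the units of the state.
- status.read_state(): the state, without advancing time (a new reading comes with each control period).
- eyes.snapshot(name): name is "scene" or "side" or "wrist"; returns (picture, depth): 384x512x3 uint8, blue, green, red; 384x512 float32, m along the optical axis (not along the pixel's ray), 0 where there is no reading.
- eyes.camera_info(name): a dict with "fov_y" (degrees; the focal length in pixels is half the picture's height over the tangent of half this angle, whatever the lens; pixels are square), "cx", "cy" (the principal point, pixels), "origin" and "attitude" of the camera in the world; the wrist camera has in their place "T_tool_cam" (4x4, takes a point from camera to tool coordinates, whose origin is the TCP and whose axes are the tool frame's). Camera axes: x right, y down, z forward; pixel columns grow to the right and rows downward; lengths in m; the calibration is good to about 2 mm. A picture is of the moment at which its call begins: read the wrist's pose just before it. camera_info takes no time and is no camera call.
- ticket.job_done(): hands the job in, once; it reports no verdict.
The state is a dict: "clock": time; "qpos": joint angles; "dq": joint speeds; "joint_efforts": joint torques, N m; "eef_pos": TCP position; "ee_rot": TCP orientation; "ft_force": force on the tool from outside, world axes, zero at the start; "torque": the same for the moment, N m; "opening": finger opening in m.
Only numpy, scipy, OpenCV 4.12 (cv2) and the standard library are available. Lean on these libraries where they do the work, as an engineer would, in place of code of your own. Each camera call takes 0.05 s, during which the arm holds its last target. There are 200 camera calls.

TASK

Check-weigh the brass weight: hang it by its wire bail on the hook of the spring scale, lowering it gently and letting go only when the hook carries just its whole load, so that it does not bob. Leave it hanging free and still for two seconds, then lift it slowly off the hook and set it gently upright in the blue cradle, without disturbing the other things.

Things in the scene. Friction and masses are not known exactly. Their poses are not given: they have to be found in the camera images.
- weight: Loose brass weight: a disc 60 mm in diameter and 36 mm high, a wire bail and a red grip tab above it, 122 mm high in all. Mass unknown, different each time, under 1 kg. Origin: centre of the underside; z up. The bail lies in the weight's own y-z plane, so the hook passes through it along the weight's x axis; it is the same after a half turn.
- weight_eye (a point): Point on the weight, 74 mm above its underside, where the centre line of the hook's rod lies when the weight hangs by its bail. The bail is 6 mm wire: uprights at y = +-22 mm to z = 62 mm, then two 45 degree slopes that meet at z = 84 mm (z above the underside); the opening below starts at the disc's top, z = 36 mm.
- weight_tab (a point): Centre of the red grip tab, a block 16 x 16 mm and 26 mm high (sides along the weight's x and y) on a round stem above the bail's peak; 109 mm above the weight's underside. Grip it here from above.
- stand: Fixed cream stand of the spring scale. Origin: on the table right under the hook's saddle. The hook points along the stand's -x, open from there and from above. Its column (45 x 62 mm, 245 mm high) has its front face 108 mm from the origin along +x; a foot (130 x 120 x 14 mm) lies under it, from 75 to 205 mm along +x.
- hook_saddle (a point): Lowest point of the steel hook's V-shaped saddle, on the centre line of its 8 mm round rod; 200 mm above the table when unloaded, sinking with the hook. From here the rod rises to its free tip 22 mm along the stand's -x and 14 mm up, and the other way to 30 mm along +x and 14 mm up, then runs level to the slide at 94 mm.
- hook (a joint): How far the hook has sunk, m: 0 at the top stop (unloaded), 0.09 at the bottom stop. The spring pushes up with 0.3 N at 0 and 110 N/m more as it sinks (net of the hook's own weight), lightly damped; the weight sinks it by up to 78 mm, still clear of the table. Delicate: the let-go weight must not bob at over 50 mm/s, nor the hook ever move at over 150 mm/s or be pushed with over 15 N.
- cradle: Fixed round blue cradle, a cup 82 mm across outside and 72 mm inside, 15 mm high, with a 5 mm thick floor. Origin: centre of its underside on the table.
- mat: Fixed black rubber mat, 110 x 110 x 3 mm, on which the weight stands at the start. Origin: centre of its underside.
- test_block: Loose steel hardness test block, a disc 64 mm in diameter and 14 mm high; bystander. Origin: centre of the underside.
- jar: Loose jar with a black cap, 44 mm in diameter, 60 mm high; bystander. Origin: centre of the underside.
- screwdriver: Loose screwdriver with an orange handle, 160 mm long, lying along its own x axis; bystander.
Mind the look-alikes: they are no part of the job. There is more than one size of the weight; the one meant has the size given above.

How it is judged:
By the outcome, as a careful person would: the job done as asked, in the order asked, and still so for the second after the job is handed in, with the robot touching nothing.
It also fails if it takes over 72 s, if anything falls off the work surface, if the arm or the gripper's body presses on something with over 40 N, if the wrist force passes 120 N, or if a joint passes its speed limit or range.

## Working session

There is one attempt and no reset: what is moved stays moved. The work goes in short steps, Python scripts to look and compute and a tool call to move; the robot and the scene stay as the last step left them, time stands still between calls to the robot, and variables do not carry over. Pictures are saved under pics/ and viewed, about 8 in all and at most 12, crops included, and the job is handed in when it is done.

Besides the shell and the picture viewer there is one more tool, called in YAML: its name, and indented under it one key for each argument. servo_tool: Moves the arm, as the interface text tells. Its arguments: {"type":"object","properties":{"deltas":{"type":"array"},"grip_force":{"type":"number"}},"required":["deltas"]}

```bash
mkdir -p pics; ls
python3 - <<'E'
from station import status,eyes,env
import cv2,numpy as np
s=status.read_state()
print(s)
print(env.hold_point_z)
ims=[]
for n in("scene","side","wrist"):
    p,d=eyes.snapshot(n); cv2.imwrite(f"pics/{n}0.png",p); np.save(f"pics/{n}0.npy",d); print(n,eyes.camera_info(n))
    ims.append(p)
cv2.imwrite("pics/a.png",np.hstack(ims[:2])[:, :])
E
```

```text
pics
{'clock': 0.0, 'qpos': array([ 84.97958171,  28.75501158, -24.45251679,  88.89237191,
        12.65257957,  65.22021912, -12.04910169]), 'dq': array([-0.00262069,  0.05955391, -0.16110703, -0.03822716,  0.11975461,
        0.02210965, -0.07215243]), 'joint_efforts': array([ 2.40698409e-05, -5.69525027e+01, -5.81621826e+00, -2.80942565e+01,
        1.06526035e-02,  1.19531091e-02, -2.73302430e-05]), 'eef_pos': array([ 0.22308511, -0.60976764,  0.23023838]), 'ee_rot': array([[-6.48794883e-04,  3.43727273e-01, -9.39069295e-01],
       [ 1.87740331e-03, -9.39067419e-01, -3.43727883e-01],
       [-9.99998027e-01, -1.98602070e-03, -3.60525827e-05]]), 'ft_force': array([-0.10004302, -1.07690945, -0.53635675]), 'torque': array([-0.0176315 ,  0.01659723, -0.02577457]), 'opening': 0.08510664141882184}
0.0187
scene {'fov_y': 49.3764489622739, 'cx': 246.78787504681472, 'cy': 189.98497996481055, 'origin': array([1.27660672, 0.4179046 , 0.92935359]), 'attitude': array([[-0.45903503,  0.61065071, -0.64528486],
       [ 0.88840908,  0.31879852, -0.33029807],
       [ 0.0040191 , -0.72489531, -0.68884732]])}
side {'fov_y': 47.201984666649444, 'cx': 259.1090244968677, 'cy': 186.99691973616154, 'origin': array([-0.02932842,  0.54570292,  1.07961704]), 'attitude': array([[-0.68259136, -0.56469124,  0.46388882],
       [-0.73074769,  0.5350164 , -0.42398733],
       [-0.00876619, -0.62839577, -0.7778444 ]])}
wrist {'fov_y': 64.19416592348671, 'cx': 254.20818103328753, 'cy': 193.54023987617234, 'T_tool_cam': array([[ 5.78522355e-05, -3.14898267e-01,  9.49125428e-01,
        -1.43355279e-01],
       [ 9.99999947e-01, -2.87033601e-04, -1.56184432e-04,
        -3.51935030e-04],
       [ 3.21613096e-04,  9.49125386e-01,  3.14898234e-01,
        -7.95688770e-02],
       [ 0.00000000e+00,  0.00000000e+00,  0.00000000e+00,
         1.00000000e+00]])}
```

View pics/scene0.png

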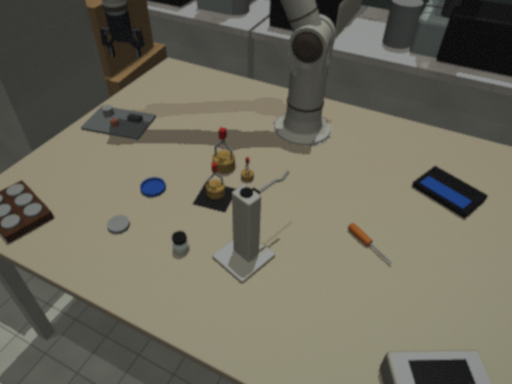

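View pics/side0.png

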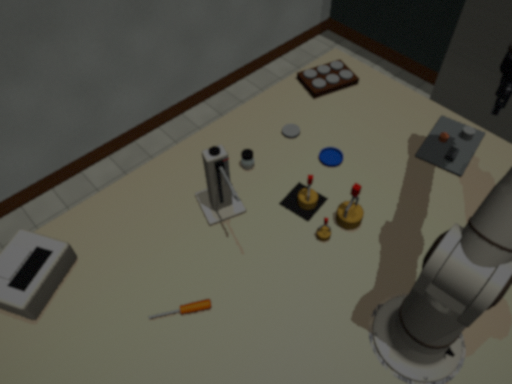

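The scene shows three weights. The one on the black mat is at scene (215,188) and side (309,198). A larger one is at scene (223,160) and a smaller one at scene (247,175). The cradle is at scene (153,187). The stand column is at scene (247,220), with its hook pointing to about (286,176).

```bash
cat > h.py <<'E'
import cv2,numpy as np
from station import status,eyes,env
def cam(n,s=None):
    c=eyes.camera_info(n); f=192/np.tan(np.radians(c["fov_y"]/2))
    if n=="wrist":
        T=np.array(c["T_tool_cam"]); R=s["ee_rot"]@T[:3,:3]; o=s["eef_pos"]+s["ee_rot"]@T[:3,3]
    else: R,o=np.array(c["attitude"]),np.array(c["origin"])
    return f,c["cx"],c["cy"],R,o
def ray(C,u,v):
    f,cx,cy,R,o=C; d=R@np.array([(u-cx)/f,(v-cy)/f,1]); return o,d
def plane(C,u,v,z):
    o,d=ray(C,u,v); return o+d*(z-o[2])/d[2]
def tri(*rs):
    A=0;b=0
    for o,d in rs:
        d=d/np.linalg.norm(d);P=np.eye(3)-np.outer(d,d);A=A+P;b=b+P@o
    x=np.linalg.solve(A,b); return x,[round(1e3*np.linalg.norm(np.cross(x-o,d/np.linalg.norm(d))),1) for o,d in rs]
def proj(C,p):
    f,cx,cy,R,o=C; q=R.T@(np.array(p)-o); return cx+f*q[0]/q[2],cy+f*q[1]/q[2]
def deproj(C,u,v,z):
    f,cx,cy,R,o=C; return o+R@np.array([(u-cx)/f*z,(v-cy)/f*z,z])
def blobs(p,lo,hi,amin=6):
    h=cv2.cvtColor(p,cv2.COLOR_BGR2HSV); m=cv2.inRange(h,np.array(lo),np.array(hi))
    if lo[0]==0: m|=cv2.inRange(h,np.array([172]+list(lo[1:])),np.array([180]+list(hi[1:])))
    n,_,st,c=cv2.connectedComponentsWithStats(m)
    return [(c[i].round(1),st[i]) for i in range(1,n) if st[i,4]>=amin]
E
cat > m.py <<'E'
from h import *
for n in("scene","side"):
    p=cv2.imread(f"pics/{n}0.png");C=cam(n);d=np.load(f"pics/{n}0.npy")
    for nm,lo,hi in(("red",(0,150,70),(6,255,255)),("blue",(105,150,60),(130,255,255)),("brass",(12,130,60),(28,255,255)),("black",(0,0,0),(180,255,40))):
        for c,s in blobs(p,lo,hi,12):
            u,v=c; z=d[int(round(v)),int(round(u))]
            q=deproj(C,u,v,z)
            if 0<q[0]<1 and abs(q[1])<.9 and (nm!="black" or s[4]<1500): print(n,nm,c,s,q.round(3),plane(C,u,v,0.003).round(3))
s=cv2.imread("pics/scene0.png")[130:290,130:330];t=cv2.imread("pics/side0.png")[130:290,180:380]
cv2.imwrite("pics/b.png",np.vstack([cv2.resize(i,(750,600//1),interpolation=2)[:] for i in (s,)]))
cv2.imwrite("pics/c.png",cv2.resize(t,(750,600),interpolation=2))
E
python3 m.py
```

```text
scene red [221.7 131.9] [219 128   7  10  46] [ 0.346 -0.149  0.15 ] [ 0.17  -0.256  0.003]
scene red [214.1 166.2] [212 163   5   8  33] [ 0.472 -0.104  0.12 ] [ 0.356 -0.18   0.003]
scene blue [445.6 191.8] [420 176  52  33 626] [0.153 0.541 0.029] [0.121 0.544 0.003]
scene blue [152.6 186.8] [142 179  23  17 313] [ 0.538 -0.303  0.004] [ 0.537 -0.304  0.003]
scene brass [222.9 160.9] [213 151  21  22 292] [ 0.363 -0.139  0.047] [ 0.317 -0.167  0.003]
scene brass [246.5 175.5] [242 170  11  11  75] [ 0.37  -0.047  0.026] [ 0.347 -0.059  0.003]
scene brass [215.1 188.8] [206 181  19  17 228] [ 0.483 -0.099  0.039] [ 0.451 -0.12   0.003]
scene brass [359.8 233.4] [349 224  23  21 167] [0.438 0.35  0.022] [0.42  0.349 0.003]
scene black [120.8  30.6] [ 100    4   45   54 1216] [ 0.231 -0.599  0.345] [-0.381 -1.195  0.003]
scene black [306.7  49. ] [292  33  30  29 577] [0.074 0.011 0.348] [-0.639 -0.23   0.003]
scene black [134.8 119. ] [128 116  14   7  65] [ 0.285 -0.568  0.032] [ 0.253 -0.6    0.003]
scene black [451.8 191.5] [ 413  167   73   50 1094] [0.144 0.557 0.03 ] [0.11  0.
[... 1607 characters left out ...]
2 150  10  10  88] [ 0.701 -0.071  0.062] [ 0.743 -0.107  0.003]
side black [219.3 177.2] [214 160  13  43 248] [0.62  0.1   0.159] [0.73  0.024 0.003]
side black [506.1 176.9] [499 170  13  14  44] [ 0.038 -0.068  0.523] [ 0.101 -0.641  0.003]
side black [300.4 203.4] [281 184  45  36 564] [ 0.471 -0.079  0.019] [ 0.479 -0.089  0.003]
side black [480.3 222.6] [463 186  49  66 270] [ 0.027 -0.016  0.454] [ 0.067 -0.421  0.003]
side black [339.2 221. ] [336 216   8  10  37] [ 0.349 -0.113  0.022] [ 0.355 -0.125  0.003]
side black [432.1 249. ] [423 234  22  33 122] [0.064 0.033 0.379] [ 0.114 -0.242  0.003]
side black [ 29.6 268.6] [  9 248  42  42 712] [0.772 0.61  0.083] [0.836 0.615 0.003]
```

View pics/b.png

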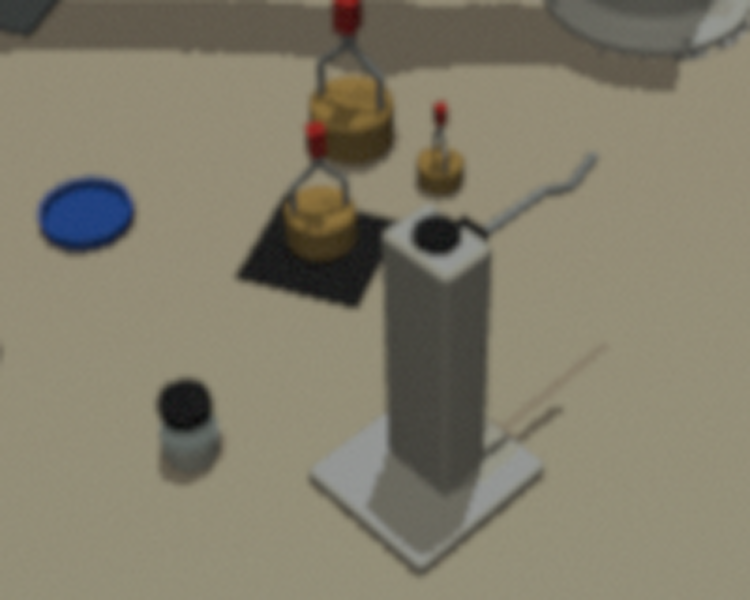

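View pics/c.png

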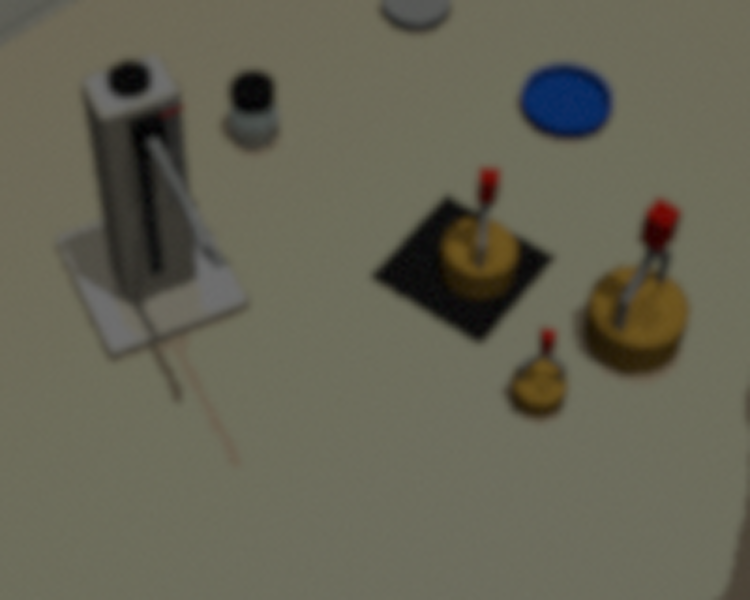

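Run:
```python
from h import *
S,D=cam("scene"),cam("side")
f=lambda a,b:(130+a*200/750-.37,130+b*160/600-.37)
g=lambda a,b:(180+a*200/750-.37,130+b*160/600-.37)
P={}
for n,a,b in(("tip",(592,157),(217,262)),("captop",(437,233),(128,77)),("tab",None,None),("cornerL",(385,232),(178,92))):
    if n=="tab": r=(ray(S,214.1,166.2),ray(D,309.8,177.1))
    else: r=(ray(S,*f(*a)),ray(D,*g(*b)))
    P[n],e=tri(*r); print(n,P[n].round(4),e)
print("bigtab",tri(ray(S,221.7,131.9),ray(D,356.6,187)))
for n,a in(("bend",(545,190)),("saddle",(571,187)),("slot",(490,228))):
    print(n,plane(S,*f(*a),.2 if n=="saddle" else .214).round(3))
print("foot scene",[plane(S,*f(*a),.014).round(3) for a in((310,472),(420,570),(542,463))])
print("foot side",[plane(D,*g(*a),.014).round(3) for a in((55,243),(115,350),(246,300))])
print("cradle",plane(S,152.6,186.8,.008),plane(D,330.6,156.6,.008))
print("mat side",[plane(D,*g(*a),.003).round(3) for a in((447,197),(375,275),(481,341),(552,258))])
```

```text
tip [0.4952 0.1382 0.2135] [np.float64(1.4), np.float64(1.4)]
captop [0.6415 0.0916 0.2446] [np.float64(0.5), np.float64(0.5)]
tab [ 0.4702 -0.1064  0.1189] [np.float64(1.3), np.float64(1.3)]
cornerL [0.6311 0.0524 0.2145] [np.float64(5.8), np.float64(5.8)]
bigtab (array([ 0.34325273, -0.15188312,  0.14886771]), [np.float64(1.6), np.float64(1.6)])
bend [0.541 0.122 0.214]
saddle [0.516 0.131 0.2  ]
slot [0.592 0.105 0.214]
foot scene [array([0.693, 0.015, 0.014]), array([0.731, 0.125, 0.014]), array([0.608, 0.161, 0.014])]
foot side [array([0.722, 0.13 , 0.014]), array([0.606, 0.161, 0.014]), array([0.571, 0.054, 0.014])]
cradle [ 0.54081207 -0.29991511  0.008     ] [ 0.54143451 -0.29882031  0.008     ]
mat side [array([ 0.54 , -0.146,  0.003]), array([ 0.524, -0.044,  0.003]), array([ 0.42 , -0.059,  0.003]), array([ 0.436, -0.162,  0.003])]
```

```bash
cat > plan.py <<'E'
import sys,json
from h import *
from scipy.spatial.transform import Rotation as Ro
def rows(goal,yaw=None,n=12,total=None,clos=0,s=None):
    """straight path, 'total' equal rows (first n printed), tool kept pointing down; yaw = azimuth (deg) of tool z"""
    s=s or status.read_state(); p,R=s["eef_pos"].copy(),s["ee_rot"].copy(); total=total or n; g=np.array(goal); out=[]
    yw=np.arctan2(R[1,2],R[0,2]); dy=0 if yaw is None else (np.radians(yaw)-yw+np.pi)%(2*np.pi)-np.pi
    dp=(g-p)/total
    for k in range(min(n,total)):
        a=yw+dy*(k+1)/total if yaw is not None else yw
        z=np.array([np.cos(a),np.sin(a),0]);x=np.array([0,0,-1.]);Rn=np.c_[x,np.cross(z,x),z]
        rv=Ro.from_matrix(R.T@Rn).as_rotvec()
        out.append([[round(v,1) for v in (R.T@dp*1e3).tolist()],[round(v,3) for v in rv.tolist()],clos]); R=Rn;p=p+dp
    print(len(out),"of",total,json.dumps(out).replace(" ",""))
def show(s=None):
    s=s or status.read_state(); z=s["ee_rot"][:,2]
    print("t",round(s["clock"],2),"tcp",s["eef_pos"].round(4),"yaw",np.degrees(np.arctan2(z[1],z[0])).round(2),"xz",s["ee_rot"][:,0].round(4),"F",s["ft_force"].round(2),"T",s["torque"].round(3),"open",round(s["opening"],4),"q",s["qpos"].round(0))
E
python3 -c "
from plan import *
rows((.45,-.105,.27),-17,12,24)"
```

```text
12 of 24 [[[-1.6,-16.5,-16.1],[-0.104,-0.0,0.001],0],[[-1.6,-14.8,-17.7],[-0.104,0.0,0.0],0],[[-1.6,-12.8,-19.2],[-0.104,0.0,0.0],0],[[-1.6,-10.8,-20.4],[-0.104,0.0,0.0],0],[[-1.6,-8.6,-21.4],[-0.104,0.0,0.0],0],[[-1.6,-6.3,-22.2],[-0.104,0.0,0.0],0],[[-1.6,-4.0,-22.7],[-0.104,0.0,0.0],0],[[-1.6,-1.6,-23.0],[-0.104,0.0,0.0],0],[[-1.6,0.8,-23.1],[-0.104,0.0,0.0],0],[[-1.6,3.2,-22.8],[-0.104,0.0,0.0],0],[[-1.6,5.5,-22.4],[-0.104,0.0,0.0],0],[[-1.6,7.8,-21.7],[-0.104,0.0,0.0],0]]
```

servo_tool:
  deltas:
    - [[-1.6, -16.5, -16.1], [-0.104, 0, 0.001], 0]
    - [[-1.6, -14.8, -17.7], [-0.104, 0, 0], 0]
    - [[-1.6, -12.8, -19.2], [-0.104, 0, 0], 0]
    - [[-1.6, -10.8, -20.4], [-0.104, 0, 0], 0]
    - [[-1.6, -8.6, -21.4], [-0.104, 0, 0], 0]
    - [[-1.6, -6.3, -22.2], [-0.104, 0, 0], 0]
    - [[-1.6, -4.0, -22.7], [-0.104, 0, 0], 0]
    - [[-1.6, -1.6, -23.0], [-0.104, 0, 0], 0]
    - [[-1.6, 0.8, -23.1], [-0.104, 0, 0], 0]
    - [[-1.6, 3.2, -22.8], [-0.104, 0, 0], 0]
    - [[-1.6, 5.5, -22.4], [-0.104, 0, 0], 0]
    - [[-1.6, 7.8, -21.7], [-0.104, 0, 0], 0]

```text
clock: 1.15
eef_pos: [0.329, -0.3472, 0.2452]
ee_rot: [[-0.007, 0.997, 0.075], [0.004, 0.075, -0.997], [-1.0, -0.007, -0.005]]
ft_force: [0.6, 1.0, 0.1]
opening: 0.0855
```

```bash
python3 -c "
from plan import *
show();rows((.45,-.105,.27),-17,12,12)"
```

```text
t 1.15 tcp [ 0.329  -0.3472  0.2452] yaw -85.71 xz [-0.007   0.0044 -1.    ] F [0.57 1.01 0.09] T [ 0.022 -0.08   0.018] open 0.0855 q [ 85.  13. -47. 111.  11.  61.  37.]
12 of 12 [[[-2.1,11.6,-19.4],[-0.1,-0.005,0.006],0],[[-2.1,13.4,-18.1],[-0.1,0.0,0.0],0],[[-2.1,15.2,-16.7],[-0.1,0.0,0.0],0],[[-2.1,16.8,-15.1],[-0.1,0.0,0.0],0],[[-2.1,18.2,-13.3],[-0.1,0.0,0.0],0],[[-2.1,19.4,-11.5],[-0.1,0.0,0.0],0],[[-2.1,20.5,-9.5],[-0.1,0.0,0.0],0],[[-2.1,21.3,-7.4],[-0.1,0.0,0.0],0],[[-2.1,22.0,-5.2],[-0.1,0.0,0.0],0],[[-2.1,22.4,-3.0],[-0.1,0.0,0.0],0],[[-2.1,22.5,-0.7],[-0.1,0.0,0.0],0],[[-2.1,22.5,1.5],[-0.1,0.0,0.0],0]]
```

servo_tool:
  deltas:
    - [[-2.1, 11.6, -19.4], [-0.1, -0.005, 0.006], 0]
    - [[-2.1, 13.4, -18.1], [-0.1, 0.0, 0.0], 0]
    - [[-2.1, 15.2, -16.7], [-0.1, 0.0, 0.0], 0]
    - [[-2.1, 16.8, -15.1], [-0.1, 0.0, 0.0], 0]
    - [[-2.1, 18.2, -13.3], [-0.1, 0.0, 0.0], 0]
    - [[-2.1, 19.4, -11.5], [-0.1, 0.0, 0.0], 0]
    - [[-2.1, 20.5, -9.5], [-0.1, 0.0, 0.0], 0]
    - [[-2.1, 21.3, -7.4], [-0.1, 0.0, 0.0], 0]
    - [[-2.1, 22.0, -5.2], [-0.1, 0.0, 0.0], 0]
    - [[-2.1, 22.4, -3.0], [-0.1, 0.0, 0.0], 0]
    - [[-2.1, 22.5, -0.7], [-0.1, 0.0, 0.0], 0]
    - [[-2.1, 22.5, 1.5], [-0.1, 0.0, 0.0], 0]

```text
clock: 2.15
eef_pos: [0.4439, -0.0881, 0.2699]
ee_rot: [[-0.005, 0.233, 0.973], [-0.004, 0.973, -0.233], [-1.0, -0.005, -0.003]]
ft_force: [0.1, -0.6, -0.3]
opening: 0.0856
```

servo_tool:
  deltas:
    - [[0, 0, 0], [0, 0, 0], 0]
    - [[0, 0, 0], [0, 0, 0], 0]

```text
clock: 2.32
eef_pos: [0.4455, -0.0826, 0.2705]
ee_rot: [[-0.003, 0.22, 0.976], [-0.003, 0.976, -0.22], [-1.0, -0.003, -0.002]]
ft_force: [-0.2, -0.0, -0.4]
opening: 0.0852
```

```bash
python3 -c "
from plan import *
s=status.read_state();show(s)
p,d=eyes.snapshot('wrist');cv2.imwrite('pics/w1.png',p);np.save('pics/w1.npy',d);np.save('pics/w1s.npy',np.c_[s['ee_rot'],s['eef_pos']])"
```

```text
t 2.32 tcp [ 0.4455 -0.0826  0.2705] yaw -12.71 xz [-0.0026 -0.0028 -1.    ] F [-0.25 -0.   -0.41] T [0.018 0.006 0.008] open 0.0852 q [ 69.  13. -70. 112.  14.  64.  72.]
```

View pics/w1.png

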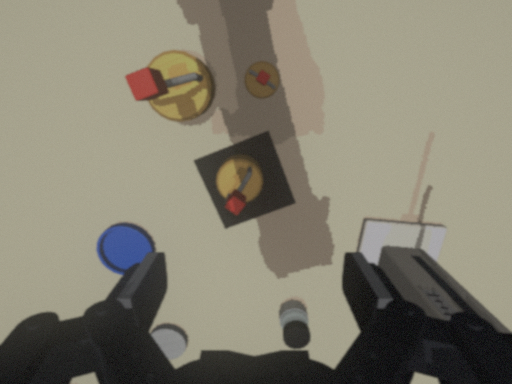

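Wrist view: the weight on the mat is at (239,180), with its tab at (236,205). The larger weight is at upper left (178,85), the small one at (262,78), and the cradle at (125,248). The stand foot is at (400,240), behind the right finger.

Run:
```python
from plan import *
P=np.load('pics/w1s.npy');W=cam("wrist",dict(ee_rot=P[:,:3],eef_pos=P[:,3]))
p=cv2.imread('pics/w1.png')
for c,s in blobs(p,(0,150,70),(8,255,255),30): print("red",c,s,plane(W,*c,.112))
for c,s in blobs(p,(105,150,60),(130,255,255),200): print("cradle",c,s,plane(W,*c,.008))
print("tab tri",tri(ray(W,*[b[0] for b in blobs(p,(0,150,70),(8,255,255),30) if 225<b[0][0]<245][0]),ray(cam("scene"),214.1,166.2),ray(cam("side"),309.8,177.1)))
c=p[120:240,180:310]; cv2.imwrite("pics/w1c.png",cv2.resize(c,(650,600),interpolation=2))
```

```text
red [141.6  86.3] [128  72  30  27 346] [ 0.33666448 -0.16666602  0.112     ]
red [234.3 204.6] [227 197  18  16 143] [ 0.4697348  -0.11053082  0.112     ]
cradle [127.4 257.5] [113 246  30  22 280] [ 0.55262759 -0.30341573  0.008     ]
tab tri (array([ 0.46911585, -0.10810155,  0.11755719]), [np.float64(2.0), np.float64(2.0), np.float64(1.9)])
```

View pics/w1c.png

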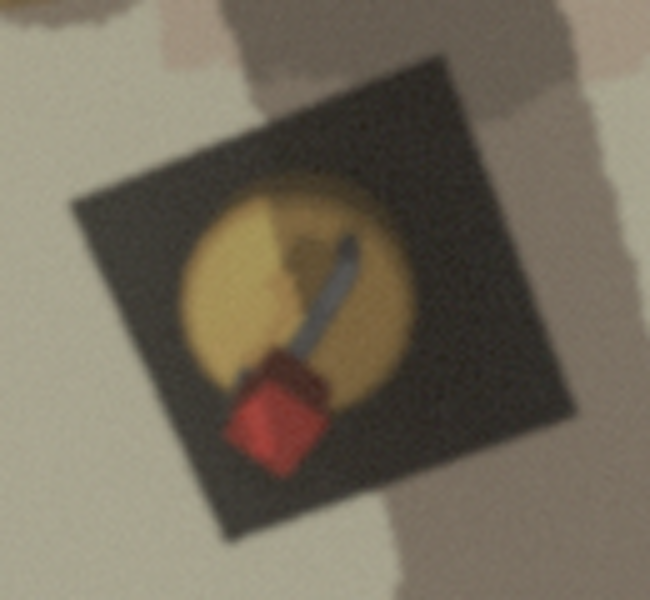

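Crop: the top face of the tab has corners at (222,432), (280,480), (330,420) and about (272,375). The bail shoulders are at (350,240) and (245,378), so the bail runs along one pair of tab edges. The disc centre is at about (298,300).

Run:
```python
from plan import *
P=np.load('pics/w1s.npy');W=cam("wrist",dict(ee_rot=P[:,:3],eef_pos=P[:,3]))
f=lambda a,b:(180+a/5-.4,120+b/5-.4)
az=lambda v:np.degrees(np.arctan2(v[1],v[0])).round(1)
c=[plane(W,*f(*q),.125) for q in((222,432),(280,480),(330,420),(272,375))]
print("tab",np.mean(c,0).round(4),"edges",[az(c[(i+1)%4]-c[i]) for i in range(4)],[np.linalg.norm(c[(i+1)%4]-c[i]).round(4) for i in range(4)])
a,b=[plane(W,*f(*q),.065) for q in((350,240),(245,378))];print("bail",(a+b)/2,az(a-b),np.linalg.norm(a-b))
print("disc top",plane(W,*f(298,300),.039))
m=[plane(W,*f(*q),.003) for q in((440,58),(72,204),(230,543),(577,410))];print("mat",np.mean(m,0),az(m[0]-m[1]),az(m[2]-m[1]))
rows((.470,-.108,.20),37,12,12)
```

```text
tab [ 0.4658 -0.1082  0.125 ] edges [np.float64(35.1), np.float64(128.9), np.float64(-142.4), np.float64(-53.2)] [np.float64(0.0155), np.float64(0.0166), np.float64(0.0149), np.float64(0.0159)]
bail [ 0.45894634 -0.10534079  0.065     ] 130.5 0.04247827298397286
disc top [ 0.46340005 -0.10744135  0.039     ]
mat [ 0.4778645  -0.10367229  0.003     ] 98.8 8.9
12 of 12 [[[5.9,-1.6,2.5],[-0.072,-0.002,0.003],0],[[5.9,-1.8,2.3],[-0.072,0.0,0.0],0],[[5.9,-2.0,2.2],[-0.072,0.0,0.0],0],[[5.9,-2.1,2.1],[-0.072,0.0,0.0],0],[[5.9,-2.3,1.9],[-0.072,0.0,0.0],0],[[5.9,-2.4,1.7],[-0.072,0.0,0.0],0],[[5.9,-2.5,1.5],[-0.072,0.0,0.0],0],[[5.9,-2.6,1.4],[-0.072,0.0,0.0],0],[[5.9,-2.7,1.2],[-0.072,0.0,0.0],0],[[5.9,-2.8,1.0],[-0.072,0.0,0.0],0],[[5.9,-2.9,0.8],[-0.072,0.0,0.0],0],[[5.9,-2.9,0.6],[-0.072,0.0,0.0],0]]
```

servo_tool:
  deltas:
    - [[5.9, -1.6, 2.3], [-0.074, -0.002, 0.003], 0]
    - [[5.9, -1.8, 2.1], [-0.074, 0, 0], 0]
    - [[5.9, -2.0, 2.0], [-0.074, 0, 0], 0]
    - [[5.9, -2.1, 1.9], [-0.074, 0, 0], 0]
    - [[5.9, -2.3, 1.7], [-0.074, 0, 0], 0]
    - [[5.9, -2.4, 1.5], [-0.074, 0, 0], 0]
    - [[5.9, -2.5, 1.3], [-0.074, 0, 0], 0]
    - [[5.9, -2.6, 1.2], [-0.074, 0, 0], 0]
    - [[5.9, -2.7, 1.0], [-0.074, 0, 0], 0]
    - [[5.9, -2.8, 0.8], [-0.074, 0, 0], 0]
    - [[5.9, -2.9, 0.6], [-0.074, 0, 0], 0]
    - [[5.9, -2.9, 0.4], [-0.074, 0, 0], 0]

```text
clock: 3.37
eef_pos: [0.4623, -0.1254, 0.1939]
ee_rot: [[-0.008, -0.62, 0.784], [-0.009, 0.784, 0.62], [-1.0, -0.002, -0.012]]
ft_force: [0.1, 0.1, -0.4]
opening: 0.0855
```

servo_tool:
  deltas:
    - [[0, 0, 0], [0, 0, 0], 0]
    - [[0, 0, 0], [0, 0, 0], 0]

```text
clock: 3.53
eef_pos: [0.4605, -0.1281, 0.1919]
ee_rot: [[-0.012, -0.616, 0.788], [-0.008, 0.788, 0.616], [-1.0, 0.001, -0.014]]
ft_force: [0.1, -0.0, 0.6]
opening: 0.0854
```

Run:
```python
from plan import *
s=status.read_state();show(s)
p,d=eyes.snapshot('wrist');cv2.imwrite('pics/w2.png',p)
W=cam("wrist",s)
h=cv2.cvtColor(p,cv2.COLOR_BGR2HSV)
top=cv2.inRange(h,(0,150,70),(8,255,255))|cv2.inRange(h,(172,150,70),(180,255,255))
for c,st in blobs(p,(0,150,70),(8,255,255),60): print("red",c,st,plane(W,*c,.112).round(4))
cn=max(cv2.findContours(top,0,1)[0],key=cv2.contourArea)
print(cv2.minAreaRect(cn))
for z in(.1,.112,.125): print(tri(ray(W,*cv2.minAreaRect(cn)[0]),ray(cam("scene"),214.1,166.2))[0]); break
cx,cy=map(int,cv2.minAreaRect(cn)[0]);x0=max(0,cx-70);y0=max(0,cy-90);c=p[y0:y0+140,x0:x0+140];print(x0,y0);cv2.imwrite("pics/w2c.png",cv2.resize(c,None,fx=4.25,fy=4.25,interpolation=2))
```

```text
t 3.53 tcp [ 0.4605 -0.1281  0.1919] yaw 38.03 xz [-0.0117 -0.0077 -0.9999] F [ 0.12 -0.04  0.61] T [ 0.013 -0.018 -0.003] open 0.0854 q [ 70.  29. -72. 114.  33.  61. 110.]
red [359.   37.7] [ 334   11   51   53 1540] [ 0.3247 -0.145   0.112 ]
red [404.2 148.1] [398 141  14  15 171] [ 0.3573 -0.0677  0.112 ]
red [266.3 227.8] [259 221  17  16 115] [ 0.4694 -0.1078  0.112 ]
((359.1922912597656, 37.46154022216797), (37.442264556884766, 42.711917877197266), 33.6900634765625)
[ 0.32515876 -0.15691943  0.01350363]
289 0
```

View pics/w2c.png

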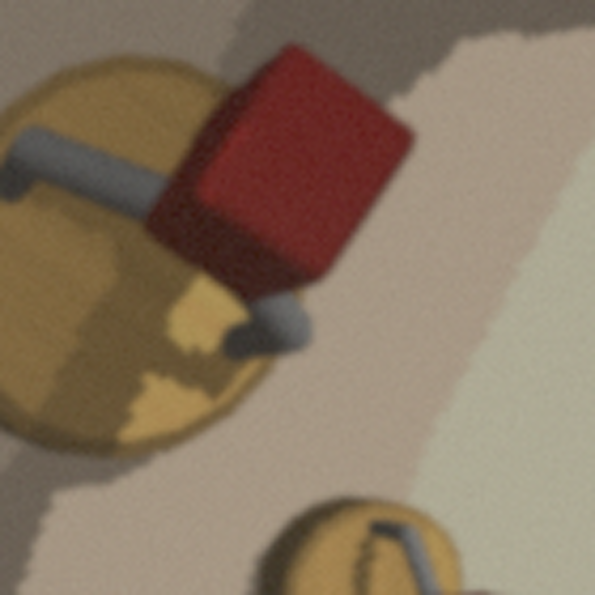

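That crop shows the larger look-alike, not our weight. I'll measure the right tab numerically instead.

Run:
```python
from plan import *
s=status.read_state();W=cam("wrist",s);p=cv2.imread('pics/w2.png');h=cv2.cvtColor(p,cv2.COLOR_BGR2HSV)
for lo in(25,60,100):
    m=cv2.inRange(h,(0,120,lo),(10,255,255))|cv2.inRange(h,(170,120,lo),(180,255,255)); m[:195]=0;m[255:]=0;m[:,:230]=0;m[:,300:]=0
    c=max(cv2.findContours(m,0,1)[0],key=cv2.contourArea);r=cv2.minAreaRect(c);print(lo,r,cv2.contourArea(c),[plane(W,*r[0],z).round(4) for z in(.112,.125)])
S,D=cam("scene"),cam("side")
print("tri",tri(ray(W,*r[0]),ray(S,214.1,164),ray(D,309.8,176)))
cv2.imwrite("pics/w2d.png",cv2.resize(p[150:290,190:330],None,fx=4.25,fy=4.25,interpolation=2))
rows((.470,-.1085,.16),38,6)
```

```text
25 ((269.0, 225.5), (29.0, 20.0), 90.0) 523.0 [array([ 0.4664, -0.1076,  0.112 ]), array([ 0.4624, -0.1116,  0.125 ])]
60 ((269.0, 225.5), (29.0, 20.0), 90.0) 523.0 [array([ 0.4664, -0.1076,  0.112 ]), array([ 0.4624, -0.1116,  0.125 ])]
100 ((269.0, 231.0), (16.0, 18.0), 90.0) 267.5 [array([ 0.4701, -0.1046,  0.112 ]), array([ 0.4659, -0.1088,  0.125 ])]
tri (array([ 0.46800811, -0.10724498,  0.1242966 ]), [np.float64(2.1), np.float64(0.8), np.float64(2.3)])
6 of 6 [[[5.3,1.6,3.4],[0.0,-0.014,-0.001],0],[[5.3,1.6,3.3],[0.0,0.0,0.0],0],[[5.3,1.6,3.3],[0.0,0.0,0.0],0],[[5.3,1.6,3.3],[0.0,0.0,0.0],0],[[5.3,1.6,3.3],[0.0,0.0,0.0],0],[[5.3,1.6,3.3],[0.0,0.0,0.0],0]]
```

View pics/w2d.png

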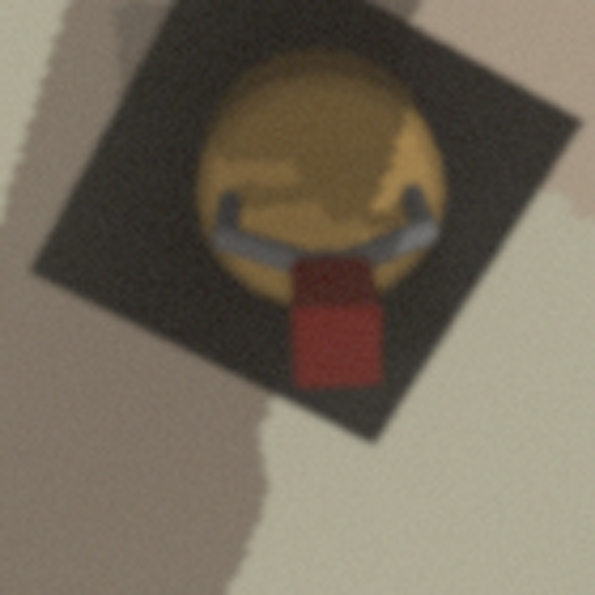

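The tab's top face is at crop (338,345) with edges parallel to the image axes. The bail shoulders are at (225,237) and (430,232), so yaw 38° lines up. Next I descend over the tab.

servo_tool:
  deltas:
    - [[6, 1.8, 3], [0, -0.014, 0], 0]
    - [[6, 1.8, 3], [0, 0, 0], 0]
    - [[6, 1.8, 3], [0, 0, 0], 0]
    - [[6, 1.8, 3], [0, 0, 0], 0]
    - [[6, 1.8, 3], [0, 0, 0], 0]
    - [[6, 1.8, 3], [0, 0, 0], 0]
    - [[0, 0, 0], [0, 0, 0], 0]

```text
clock: 4.17
eef_pos: [0.4683, -0.1074, 0.1531]
ee_rot: [[0.001, -0.61, 0.793], [-0.001, 0.793, 0.61], [-1.0, -0.002, 0.0]]
ft_force: [-0.8, 0.5, 0.2]
opening: 0.0854
```

Run:
```python
from plan import *
s=status.read_state();show(s)
p,d=eyes.snapshot('wrist');cv2.imwrite('pics/w3.png',p);W=cam("wrist",s);h=cv2.cvtColor(p,cv2.COLOR_BGR2HSV)
print(proj(W,(.4665,-.108,.125)))
for lo in(60,100):
    m=cv2.inRange(h,(0,120,lo),(10,255,255))|cv2.inRange(h,(170,120,lo),(180,255,255))
    for c in cv2.findContours(m,0,1)[0]:
        if cv2.contourArea(c)>150: r=cv2.minAreaRect(c);print(lo,r,plane(W,*r[0],.125).round(4),plane(W,*r[0],.112).round(4))
rows((.4665,-.108,.096),38.5,8)
```

```text
t 4.17 tcp [ 0.4683 -0.1074  0.1531] yaw 37.57 xz [ 0.0012 -0.0012 -1.    ] F [-0.81  0.47  0.21] T [ 0.012  0.024 -0.015] open 0.0854 q [ 64.  32. -68. 116.  36.  57. 105.]
(np.float64(254.08948599294396), np.float64(229.71184200570454))
60 ((253.5, 222.0), (36.0, 27.0), 90.0) [ 0.4626 -0.1114  0.125 ] [ 0.4672 -0.108   0.112 ]
60 ((415.0, 127.5), (17.0, 26.0), 90.0) [ 0.3636 -0.0754  0.125 ] [ 0.3606 -0.0693  0.112 ]
100 ((254.0, 229.5), (21.0, 22.0), 90.0) [ 0.4664 -0.1081  0.125 ] [ 0.4713 -0.1044  0.112 ]
100 ((420.0, 127.5), (17.0, 16.0), 90.0) [ 0.3619 -0.0733  0.125 ] [ 0.3588 -0.0669  0.112 ]
8 of 8 [[[7.2,0.1,-0.2],[-0.002,0.0,0.002],0],[[7.2,0.1,-0.2],[-0.002,0.0,0.0],0],[[7.2,0.1,-0.2],[-0.002,0.0,0.0],0],[[7.2,0.1,-0.2],[-0.002,0.0,0.0],0],[[7.2,0.1,-0.2],[-0.002,0.0,0.0],0],[[7.2,0.1,-0.2],[-0.002,0.0,0.0],0],[[7.2,0.1,-0.2],[-0.002,0.0,0.0],0],[[7.2,0.1,-0.2],[-0.002,0.0,0.0],0]]
```

Two wrist positions agree: the tab is at (0.4665, -0.108) at height 0.125. I'll descend and then close with a 40 N grip.

servo_tool:
  deltas:
    - [[7.2, 0.1, -0.2], [-0.002, 0, 0.002], 0]
    - [[7.2, 0.1, -0.2], [-0.002, 0, 0], 0]
    - [[7.2, 0.1, -0.2], [-0.002, 0, 0], 0]
    - [[7.2, 0.1, -0.2], [-0.002, 0, 0], 0]
    - [[7.2, 0.1, -0.2], [-0.002, 0, 0], 0]
    - [[7, 0.1, -0.2], [-0.002, 0, 0], 0]
    - [[6, 0.1, -0.2], [-0.002, 0, 0], 0]
    - [[4, 0.1, -0.2], [-0.002, 0, 0], 0]
    - [[2, 0, 0], [0, 0, 0], 0]
    - [[0, 0, 0], [0, 0, 0], 0]

```text
clock: 5.05
eef_pos: [0.4663, -0.1082, 0.092]
ee_rot: [[-0.001, -0.624, 0.782], [0.001, 0.782, 0.624], [-1.0, 0.001, -0.0]]
ft_force: [-0.2, 0.4, 0.5]
opening: 0.0854
```

```bash
python3 -c "
from plan import *
show()"
```

```text
t 5.05 tcp [ 0.4663 -0.1082  0.092 ] yaw 38.58 xz [-0.001  0.001 -1.   ] F [-0.18  0.37  0.47] T [-0.023  0.021 -0.05 ] open 0.0854 q [ 59.  37. -62. 118.  43.  51. 101.]
```

servo_tool:
  deltas:
    - [[-3, 0, 0], [0, 0, 0], 0]
    - [[0, 0, 0], [0, 0, 0], 100]
    - [[0, 0, 0], [0, 0, 0], 180]
    - [[0, 0, 0], [0, 0, 0], 220]
    - [[0, 0, 0], [0, 0, 0], 255]
    - [[0, 0, 0], [0, 0, 0], 255]
    - [[0, 0, 0], [0, 0, 0], 255]
    - [[0, 0, 0], [0, 0, 0], 255]
    - [[0, 0, 0], [0, 0, 0], 255]
    - [[0, 0, 0], [0, 0, 0], 255]
  grip_force: 50

```text
clock: 5.88
eef_pos: [0.4678, -0.1083, 0.0968]
ee_rot: [[0.002, -0.623, 0.782], [0.0, 0.782, 0.623], [-1.0, -0.001, 0.002]]
ft_force: [-0.3, 0.5, -0.0]
opening: 0.0153
```

```bash
python3 -c "
from plan import *
show()"
```

```text
t 5.88 tcp [ 0.4678 -0.1083  0.0968] yaw 38.57 xz [ 2.2e-03  1.0e-04 -1.0e+00] F [-0.35  0.46 -0.02] T [ 0.069 -0.014 -0.023] open 0.0153 q [ 60.  36. -63. 118.  42.  52. 101.]
```

Gripped with an opening of 15.3 mm. I'll lift slowly.

servo_tool:
  deltas:
    - [[0, 0, 0], [0, 0, 0], 255]
    - [[-1, 0, 0], [0, 0, 0], 255]
    - [[-2, 0, 0], [0, 0, 0], 255]
    - [[-4, 0, 0], [0, 0, 0], 255]
    - [[-6, 0, 0], [0, 0, 0], 255]
    - [[-8, 0, 0], [0, 0, 0], 255]
    - [[-10, 0, 0], [0, 0, 0], 255]
    - [[-10, 0, 0], [0, 0, 0], 255]
    - [[-10, 0, 0], [0, 0, 0], 255]
    - [[-8, 0, 0], [0, 0, 0], 255]
    - [[-5, 0, 0], [0, 0, 0], 255]
    - [[-2, 0, 0], [0, 0, 0], 255]
  grip_force: 80

```text
clock: 6.88
eef_pos: [0.4645, -0.1083, 0.1681]
ee_rot: [[-0.004, -0.624, 0.781], [0.0, 0.781, 0.624], [-1.0, 0.002, -0.003]]
ft_force: [0.6, -0.2, -5.0]
opening: 0.0143
```

```bash
python3 -c "
from plan import *
show();rows((.44,.02,.26),10,12)"
```

```text
t 6.88 tcp [ 0.4645 -0.1083  0.1681] yaw 38.6 xz [-3.6e-03  1.0e-04 -1.0e+00] F [ 0.65 -0.19 -5.01] T [ 0.003 -0.01   0.001] open 0.0143 q [ 66.  31. -70. 115.  35.  59. 107.]
12 of 12 [[[-7.6,9.6,5.1],[0.042,-0.003,-0.002],0],[[-7.7,9.8,4.7],[0.042,0.0,0.0],0],[[-7.7,10.0,4.3],[0.042,0.0,0.0],0],[[-7.7,10.2,3.8],[0.042,0.0,0.0],0],[[-7.7,10.3,3.4],[0.042,0.0,0.0],0],[[-7.7,10.5,3.0],[0.042,0.0,0.0],0],[[-7.7,10.6,2.5],[0.042,0.0,0.0],0],[[-7.7,10.7,2.1],[0.042,0.0,0.0],0],[[-7.7,10.8,1.7],[0.042,0.0,0.0],0],[[-7.7,10.8,1.2],[0.042,0.0,0.0],0],[[-7.7,10.9,0.8],[0.042,0.0,0.0],0],[[-7.7,10.9,0.3],[0.042,0.0,0.0],0]]
```

servo_tool:
  deltas:
    - [[-7, 4, 2], [0.02, -0.003, -0.002], 255]
    - [[-8, 7, 3], [0.04, 0, 0], 255]
    - [[-8, 10, 4.2], [0.044, 0, 0], 255]
    - [[-8, 11, 3.8], [0.044, 0, 0], 255]
    - [[-8, 11, 3.4], [0.044, 0, 0], 255]
    - [[-8, 11, 3.0], [0.044, 0, 0], 255]
    - [[-8, 11, 2.5], [0.044, 0, 0], 255]
    - [[-8, 11, 2.1], [0.044, 0, 0], 255]
    - [[-8, 11, 1.7], [0.044, 0, 0], 255]
    - [[-8, 11, 1.2], [0.044, 0, 0], 255]
    - [[-6, 11, 0.8], [0.044, 0, 0], 255]
    - [[-3, 11, 0.3], [0.044, 0, 0], 255]

```text
clock: 7.88
eef_pos: [0.4344, 0.0221, 0.2608]
ee_rot: [[-0.004, -0.14, 0.99], [0.0, 0.99, 0.14], [-1.0, 0.001, -0.004]]
ft_force: [-0.1, -0.3, -5.8]
opening: 0.0148
```

```bash
python3 -c "
from plan import *
show();rows((.445,.153,.25),-17.5,12)"
```

```text
t 7.88 tcp [0.4344 0.0221 0.2608] yaw 8.03 xz [-4.4e-03  2.0e-04 -1.0e+00] F [-0.08 -0.32 -5.82] T [ 0.008 -0.028 -0.047] open 0.0148 q [ 63.  13. -76. 115.  15.  63.  78.]
12 of 12 [[[0.9,10.7,2.4],[0.037,-0.004,-0.001],0],[[0.9,10.8,2.0],[0.037,0.0,0.0],0],[[0.9,10.8,1.6],[0.037,0.0,0.0],0],[[0.9,10.9,1.2],[0.037,0.0,0.0],0],[[0.9,10.9,0.8],[0.037,0.0,0.0],0],[[0.9,10.9,0.4],[0.037,0.0,0.0],0],[[0.9,10.9,-0.0],[0.037,0.0,0.0],0],[[0.9,10.9,-0.4],[0.037,0.0,0.0],0],[[0.9,10.9,-0.8],[0.037,0.0,0.0],0],[[0.9,10.9,-1.2],[0.037,0.0,0.0],0],[[0.9,10.8,-1.6],[0.037,0.0,0.0],0],[[0.9,10.7,-2.0],[0.037,0.0,0.0],0]]
```

servo_tool:
  deltas:
    - [[0.9, 10.7, 2.4], [0.037, -0.004, -0.001], 255]
    - [[0.9, 10.8, 2.0], [0.037, 0, 0], 255]
    - [[0.9, 10.8, 1.6], [0.037, 0, 0], 255]
    - [[0.9, 10.9, 1.2], [0.037, 0, 0], 255]
    - [[0.9, 10.9, 0.8], [0.037, 0, 0], 255]
    - [[0.9, 10.9, 0.4], [0.037, 0, 0], 255]
    - [[0.9, 10.9, 0], [0.037, 0, 0], 255]
    - [[0.9, 10.9, -0.4], [0.037, 0, 0], 255]
    - [[0.9, 9, -0.8], [0.037, 0, 0], 255]
    - [[0.9, 6, -0.8], [0.03, 0, 0], 255]
    - [[0.5, 3, -0.5], [0.02, 0, 0], 255]
    - [[0, 0, 0], [0, 0, 0], 255]

```text
clock: 8.88
eef_pos: [0.4343, 0.1432, 0.2519]
ee_rot: [[-0.001, 0.257, 0.966], [-0.005, 0.966, -0.257], [-1.0, -0.005, -0.0]]
ft_force: [-0.7, -0.8, -5.7]
opening: 0.0146
```

```bash
python3 -c "
from plan import *
show();rows((.445,.153,.245),-17.5,6)"
```

```text
t 8.88 tcp [0.4343 0.1432 0.2519] yaw -14.89 xz [-0.0013 -0.0046 -1.    ] F [-0.71 -0.78 -5.68] T [-0.032 -0.046 -0.046] open 0.0146 q [ 38.  15. -68. 113.  16.  62.  38.]
6 of 6 [[[1.1,2.0,1.3],[0.008,-0.0,0.005],0],[[1.2,2.0,1.3],[0.008,0.0,0.0],0],[[1.2,2.1,1.3],[0.008,0.0,0.0],0],[[1.2,2.1,1.3],[0.008,0.0,0.0],0],[[1.2,2.1,1.2],[0.008,0.0,0.0],0],[[1.2,2.1,1.2],[0.008,0.0,0.0],0]]
```

servo_tool:
  deltas:
    - [[1, 2.0, 1.3], [0.008, 0, 0.005], 255]
    - [[1, 2.0, 1.3], [0.008, 0, 0], 255]
    - [[1.2, 2.1, 1.3], [0.008, 0, 0], 255]
    - [[1.2, 2.1, 1.3], [0.008, 0, 0], 255]
    - [[1.2, 2.1, 1.2], [0.008, 0, 0], 255]
    - [[1.2, 2.1, 1.2], [0.006, 0, 0], 255]
    - [[0, 0, 0], [0, 0, 0], 255]

```text
clock: 9.47
eef_pos: [0.4451, 0.1531, 0.2442]
ee_rot: [[-0.001, 0.306, 0.952], [-0.0, 0.952, -0.306], [-1.0, -0.001, -0.001]]
ft_force: [0.7, -0.8, -5.9]
opening: 0.0145
```

Run:
```python
from plan import *
s=status.read_state();show(s)
out=[]
for n in("scene","side"):
    p,_=eyes.snapshot(n);cv2.imwrite(f"pics/{n}1.png",p);C=cam(n)
    t=s["eef_pos"];e=t-[0,0,.0198]
    for k,q in(("tcp",t),("eye",e),("saddle",(.516,.1316,.2)),("tip",(.495,.1382,.214))): print(n,k,np.round(proj(C,q),1))
    u,v=map(int,proj(C,(.48,.145,.21)));print(n,"crop",u-32,v-45)
    out.append(cv2.resize(p[v-45:v+45,u-32:u+32],None,fx=6,fy=6,interpolation=2))
cv2.imwrite("pics/k1.png",np.hstack(out))
```

```text
t 9.47 tcp [0.4451 0.1531 0.2442] yaw -17.81 xz [-7.e-04 -5.e-04 -1.e+00] F [ 0.69 -0.78 -5.93] T [ 0.054  0.008 -0.011] open 0.0145 q [ 35.  18. -66. 112.  18.  62.  33.]
scene tcp [301.6 153.6]
scene eye [300.9 159.4]
scene saddle [282.1 179.6]
scene tip [288.  171.6]
scene crop 260 125
side tcp [246.5 206.9]
side eye [246.8 211.8]
side saddle [234.7 196.2]
side tip [237.9 199. ]
side crop 207 160
```

View pics/k1.png

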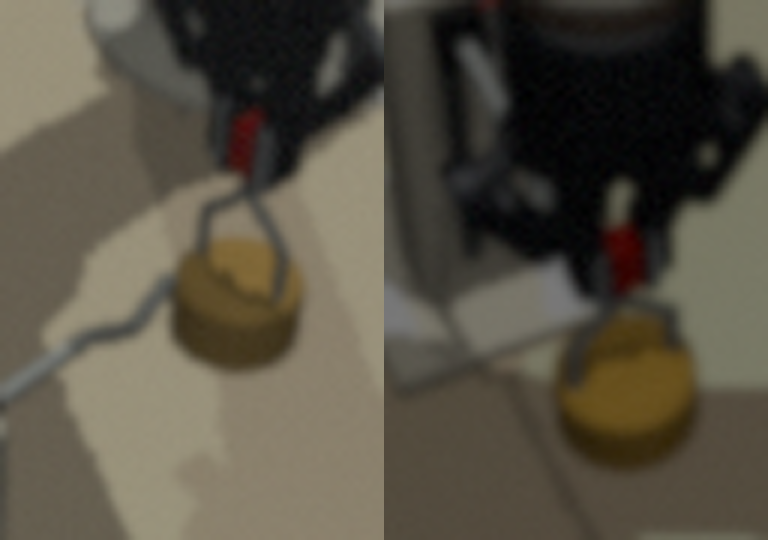

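Both views show the weight held upright with the bail facing the hook. In the scene crop the hook tip is at (168,285) and the bail peak at (250,190), and both match their projections to about 1 px. Now I thread the bail along tool z.

servo_tool:
  deltas:
    - [[0, 0.1, 3], [0, 0, 0], 255]
    - [[0, 0.1, 6], [0, 0, 0], 255]
    - [[0, 0.1, 7], [0, 0, 0], 255]
    - [[0, 0.1, 7], [0, 0, 0], 255]
    - [[0, 0.1, 7], [0, 0, 0], 255]
    - [[0, 0.1, 7], [0, 0, 0], 255]
    - [[0, 0.1, 7], [0, 0, 0], 255]
    - [[0, 0.1, 7], [0, 0, 0], 255]
    - [[0, 0.1, 7], [0, 0, 0], 255]
    - [[0, 0.1, 6], [0, 0, 0], 255]
    - [[0, 0.1, 4], [0, 0, 0], 255]
    - [[0, 0, 0], [0, 0, 0], 255]

```text
clock: 10.57
eef_pos: [0.5186, 0.1291, 0.2434]
ee_rot: [[-0.001, 0.309, 0.951], [-0.001, 0.951, -0.309], [-1.0, -0.001, -0.001]]
ft_force: [0.4, -0.3, -5.6]
opening: 0.0145
```

Run:
```python
from plan import *
s=status.read_state();show(s);rows((.516,.1316,.2438),-17.5,4)
out=[]
for n in("scene","side"):
    p,_=eyes.snapshot(n);cv2.imwrite(f"pics/{n}2.png",p);C=cam(n)
    u,v=map(int,proj(C,(.51,.135,.19)));print(n,"crop",u-32,v-45,np.round(proj(C,s["eef_pos"]-[0,0,.0198]),1))
    out.append(cv2.resize(p[v-45:v+45,u-32:u+32],None,fx=6,fy=6,interpolation=2))
cv2.imwrite("pics/k2.png",np.hstack(out))
```

```text
t 10.57 tcp [0.5186 0.1291 0.2434] yaw -17.97 xz [-1.4e-03 -7.0e-04 -1.0e+00] F [ 0.35 -0.33 -5.56] T [-0.001 -0.04   0.016] open 0.0145 q [ 31.  25. -61. 104.  24.  65.  34.]
4 of 4 [[[-0.1,0.4,-0.8],[-0.002,-0.001,0.001],0],[[-0.1,0.4,-0.8],[-0.002,0.0,0.0],0],[[-0.1,0.4,-0.8],[-0.002,0.0,0.0],0],[[-0.1,0.4,-0.8],[-0.002,0.0,0.0],0]]
scene crop 251 136 [281.3 173.1]
side crop 203 155 [234.2 189.2]
```

View pics/k2.png

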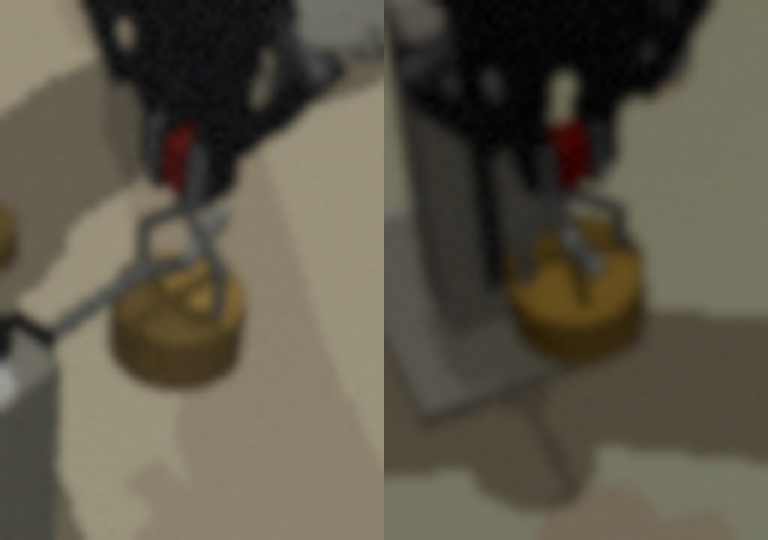

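The hook rod now passes through the bail in both views: scene crop rod end (215,225), side crop (595,265). I'll measure the weight and then centre over the saddle.

servo_tool:
  deltas:
    - [[0, 0.6, -1], [0.002, 0, 0], 255]
    - [[0, 0.6, -1], [0, 0, 0], 255]
    - [[0, 0.6, -1], [0, 0, 0], 255]
    - [[0, 0, 0], [0, 0, 0], 255]
    - [[0, 0, 0], [0, 0, 0], 255]

```text
clock: 11.08
eef_pos: [0.5132, 0.1336, 0.2436]
ee_rot: [[-0.003, 0.307, 0.952], [-0.002, 0.952, -0.307], [-1.0, -0.002, -0.002]]
ft_force: [0.1, 0.2, -5.4]
opening: 0.0148
```

```bash
cat > avg.py <<'E'
from plan import *
F=[];P=[]
for i in range(12):
    eyes.snapshot("side");s=status.read_state();F.append(s["ft_force"]);P.append(s["eef_pos"])
show(s);print("mean F",np.mean(F,0).round(3),"std",np.std(F,0).round(2),"pos",np.mean(P,0).round(4))
E
python3 avg.py
```

```text
t 11.68 tcp [0.5134 0.1334 0.2434] yaw -17.94 xz [-0.003  -0.0013 -1.    ] F [ 0.52 -0.4  -4.79] T [-0.028  0.014  0.03 ] open 0.0146 q [ 31.  25. -61. 104.  24.  65.  34.]
mean F [ 0.177 -0.12  -5.557] std [0.51 0.3  0.48] pos [0.5134 0.1334 0.2435]
```

servo_tool:
  deltas:
    - [[1, -0.3, 1], [0, 0, 0], 255]
    - [[2, -0.3, 1], [0, 0, 0], 255]
    - [[2.5, 0, 0.5], [0, 0, 0], 255]
    - [[2.5, 0, 0], [0, 0, 0], 255]
    - [[2.5, 0, 0], [0, 0, 0], 255]
    - [[2.5, 0, 0], [0, 0, 0], 255]
    - [[2.5, 0, 0], [0, 0, 0], 255]
    - [[2, 0, 0], [0, 0, 0], 255]
    - [[2, 0, 0], [0, 0, 0], 255]
    - [[2, 0, 0], [0, 0, 0], 255]
    - [[1, 0, 0], [0, 0, 0], 255]
    - [[0, 0, 0], [0, 0, 0], 255]

```text
clock: 12.68
eef_pos: [0.5158, 0.1315, 0.218]
ee_rot: [[-0.004, 0.308, 0.951], [-0.001, 0.951, -0.308], [-1.0, -0.003, -0.003]]
ft_force: [-0.6, -0.5, -4.9]
opening: 0.0147
```

```bash
python3 avg.py
```

```text
t 13.28 tcp [0.5158 0.1316 0.2183] yaw -17.96 xz [-0.0035 -0.0014 -1.    ] F [-0.77 -0.54 -5.16] T [-0.104  0.091 -0.026] open 0.0145 q [ 30.  27. -60. 106.  26.  63.  32.]
mean F [-0.466 -0.167 -4.878] std [0.37 0.52 0.39] pos [0.5158 0.1316 0.2183]
```

servo_tool:
  deltas:
    - [[1, 0, -0.8], [0, 0, 0], 255]
    - [[2.5, 0, -0.8], [0, 0, 0], 255]
    - [[2.5, 0, -0.5], [0, 0, 0], 255]
    - [[2.5, 0, 0], [0, 0, 0], 255]
    - [[2.5, 0, 0], [0, 0, 0], 255]
    - [[2.5, 0, 0], [0, 0, 0], 255]
    - [[2.5, 0, 0], [0, 0, 0], 255]
    - [[2.5, 0, 0], [0, 0, 0], 255]
    - [[2.5, 0, 0], [0, 0, 0], 255]
    - [[2, 0, 0], [0, 0, 0], 255]
    - [[1, 0, 0], [0, 0, 0], 255]
    - [[0, 0, 0], [0, 0, 0], 255]

```text
clock: 14.28
eef_pos: [0.5155, 0.1317, 0.1927]
ee_rot: [[-0.0, 0.309, 0.951], [-0.002, 0.951, -0.309], [-1.0, -0.002, 0.0]]
ft_force: [-0.2, -1.0, -1.3]
opening: 0.0146
```

```bash
python3 avg.py
```

```text
t 14.88 tcp [0.5155 0.1317 0.1929] yaw -18.02 xz [ 0.    -0.002 -1.   ] F [-1.1  -0.46 -2.13] T [-0.279  0.001 -0.065] open 0.0149 q [ 28.  28. -58. 107.  28.  60.  31.]
mean F [-0.258 -0.937 -2.078] std [0.51 0.69 0.42] pos [0.5155 0.1317 0.1929]
```

servo_tool:
  deltas:
    - [[1, -0.5, 0], [0, 0, 0], 255]
    - [[2, -0.5, 0], [0, 0, 0], 255]
    - [[2.5, -0.5, 0], [0, 0, 0], 255]
    - [[2.5, 0, 0], [0, 0, 0], 255]
    - [[2, 0, 0], [0, 0, 0], 255]
    - [[1, 0, 0], [0, 0, 0], 255]
    - [[0, 0, 0], [0, 0, 0], 255]

```text
clock: 15.47
eef_pos: [0.5154, 0.1306, 0.1811]
ee_rot: [[0.001, 0.309, 0.951], [-0.001, 0.951, -0.309], [-1.0, -0.001, 0.001]]
ft_force: [-0.6, -1.2, -1.0]
opening: 0.0147
```

```bash
python3 avg.py
```

```text
t 16.07 tcp [0.5154 0.1306 0.1813] yaw -18.02 xz [ 0.0012 -0.0013 -1.    ] F [-0.32 -0.57 -0.14] T [-0.302  0.072 -0.004] open 0.0145 q [ 28.  29. -58. 108.  29.  59.  30.]
mean F [-0.295 -1.181 -1.084] std [0.36 0.46 0.5 ] pos [0.5154 0.1306 0.1813]
```

servo_tool:
  deltas:
    - [[0, -1, 0], [0, 0, 0], 255]
    - [[0, -1, 0], [0, 0, 0], 255]
    - [[0, -0.7, 0], [0, 0, 0], 255]
    - [[0, 0, 0], [0, 0, 0], 255]
    - [[0, 0, 0], [0, 0, 0], 255]

```text
clock: 16.48
eef_pos: [0.5153, 0.1304, 0.1821]
ee_rot: [[0.004, 0.308, 0.951], [0.003, 0.951, -0.308], [-1.0, 0.004, 0.003]]
ft_force: [-0.2, 0.6, -0.7]
opening: 0.0144
```

```bash
python3 avg.py
```

```text
t 17.08 tcp [0.5153 0.1303 0.1821] yaw -17.94 xz [ 0.0038  0.0027 -1.    ] F [-0.12  0.16 -0.76] T [-0.008  0.003 -0.045] open 0.0146 q [ 28.  29. -58. 108.  29.  59.  30.]
mean F [ 0.368  0.346 -1.219] std [0.53 0.5  0.4 ] pos [0.5153 0.1303 0.1821]
```

servo_tool:
  deltas:
    - [[1, -0.1, 0], [0, 0, 0], 255]
    - [[2, -0.1, 0], [0, 0, 0], 255]
    - [[2, 0, 0], [0, 0, 0], 255]
    - [[2, 0, 0], [0, 0, 0], 255]
    - [[1, 0, 0], [0, 0, 0], 255]
    - [[0, 0, 0], [0, 0, 0], 255]

```text
clock: 17.58
eef_pos: [0.5153, 0.1303, 0.1734]
ee_rot: [[0.004, 0.308, 0.951], [0.003, 0.951, -0.308], [-1.0, 0.004, 0.003]]
ft_force: [0.1, -0.3, -0.7]
opening: 0.0145
```

```bash
python3 avg.py
```

```text
t 18.18 tcp [0.5153 0.1303 0.1737] yaw -17.93 xz [ 0.0041  0.0028 -1.    ] F [ 0.1  -1.16 -0.48] T [0.031 0.043 0.007] open 0.0148 q [ 28.  30. -57. 109.  29.  58.  30.]
mean F [-0.065 -0.052  0.032] std [0.52 0.63 0.47] pos [0.5153 0.1303 0.1736]
```

```bash
python3 avg.py;python3 avg.py|tail -1
```

```text
t 18.78 tcp [0.5153 0.1303 0.1736] yaw -17.93 xz [ 0.004   0.0028 -1.    ] F [-0.12  0.57  0.32] T [-0.004  0.044  0.041] open 0.0142 q [ 28.  30. -57. 109.  29.  58.  30.]
mean F [-0.535  0.174  0.067] std [0.41 0.47 0.31] pos [0.5153 0.1303 0.1736]
mean F [ 0.046 -0.113 -0.16 ] std [0.42 0.46 0.34] pos [0.5153 0.1303 0.1736]
```

The residual load on the tool is about 0 N, averaged over 36 readings. Release gradually.

servo_tool:
  deltas:
    - [[0, 0, 0], [0, 0, 0], 200]
    - [[0, 0, 0], [0, 0, 0], 190]
    - [[0, 0, 0], [0, 0, 0], 180]
    - [[0, 0, 0], [0, 0, 0], 165]
    - [[0, 0, 0], [0, 0, 0], 150]
    - [[0, 0, 0], [0, 0, 0], 130]
    - [[0, 0, 0], [0, 0, 0], 120]
    - [[0, 0, 0], [0, 0, 0], 120]
  grip_force: 20

```text
clock: 20.05
eef_pos: [0.5157, 0.1303, 0.1738]
ee_rot: [[0.005, 0.308, 0.951], [0.003, 0.951, -0.308], [-1.0, 0.004, 0.004]]
ft_force: [-0.3, -0.2, 0.2]
opening: 0.0452
```

```bash
cat > bob.py <<'E'
from plan import *
C=cam("scene");P=[]
for i in range(10):
    p,_=eyes.snapshot("scene");h=cv2.cvtColor(p,cv2.COLOR_BGR2HSV)
    m=cv2.inRange(h,(10,110,50),(30,255,255));u,v=proj(C,(.516,.131,.1));u,v=int(u),int(v)
    k=np.zeros_like(m);k[v-25:v+25,u-25:u+25]=m[v-25:v+25,u-25:u+25];M=cv2.moments(k,True);P.append((M["m10"]/M["m00"],M["m01"]/M["m00"],M["m00"]))
show();print(np.round(P,2).tolist());cv2.imwrite("pics/bob.png",p)
E
python3 bob.py
```

```text
t 20.55 tcp [0.5157 0.1303 0.1738] yaw -17.94 xz [ 0.0047  0.0028 -1.    ] F [ 0.4  -0.18  0.22] T [ 0.03  -0.026 -0.006] open 0.0451 q [ 28.  30. -57. 109.  29.  58.  30.]
[[278.86, 206.67, 328.0], [278.82, 206.69, 327.0], [278.85, 206.8, 331.0], [278.85, 206.89, 330.0], [278.84, 206.85, 324.0], [278.82, 206.89, 330.0], [278.83, 206.78, 330.0], [278.84, 206.69, 329.0], [278.87, 206.63, 328.0], [278.93, 206.67, 327.0]]
```

servo_tool:
  deltas:
    - [[0, 0, 0], [0, 0, 0], 120]
    - [[0, 0, 0], [0, 0, 0], 120]
    - [[0, 0, 0], [0, 0, 0], 120]
    - [[0, 0, 0], [0, 0, 0], 120]
    - [[0, 0, 0], [0, 0, 0], 120]
    - [[0, 0, 0], [0, 0, 0], 120]
    - [[0, 0, 0], [0, 0, 0], 120]
    - [[0, 0, 0], [0, 0, 0], 120]
    - [[0, 0, 0], [0, 0, 0], 120]
    - [[0, 0, 0], [0, 0, 0], 120]
    - [[0, 0, 0], [0, 0, 0], 120]
    - [[0, 0, 0], [0, 0, 0], 120]

```text
clock: 21.55
eef_pos: [0.5157, 0.1303, 0.1738]
ee_rot: [[0.005, 0.308, 0.951], [0.003, 0.951, -0.308], [-1.0, 0.004, 0.004]]
ft_force: [-0.5, 0.9, 0.7]
opening: 0.0448
```

servo_tool:
  deltas:
    - [[0, 0, 0], [0, 0, 0], 120]
    - [[0, 0, 0], [0, 0, 0], 120]
    - [[0, 0, 0], [0, 0, 0], 120]
    - [[0, 0, 0], [0, 0, 0], 120]
    - [[0, 0, 0], [0, 0, 0], 120]
    - [[0, 0, 0], [0, 0, 0], 120]
    - [[0, 0, 0], [0, 0, 0], 120]
    - [[0, 0, 0], [0, 0, 0], 120]
    - [[0, 0, 0], [0, 0, 0], 120]
    - [[0, 0, 0], [0, 0, 0], 120]

```text
clock: 22.38
eef_pos: [0.5157, 0.1303, 0.1738]
ee_rot: [[0.005, 0.308, 0.951], [0.003, 0.951, -0.308], [-1.0, 0.004, 0.004]]
ft_force: [0.2, 0.0, -0.5]
opening: 0.0449
```

```bash
python3 bob.py
python3 - <<'E'
import cv2,numpy as np
from h import *
p,_=eyes.snapshot("side");out=[]
for n,i in(("scene",cv2.imread("pics/bob.png")),("side",p)):
    u,v=map(int,proj(cam(n),(.516,.131,.13)));out.append(cv2.resize(i[v-45:v+45,u-32:u+32],None,fx=6,fy=6,interpolation=2))
cv2.imwrite("pics/k3.png",np.hstack(out))
E
```

```text
t 22.88 tcp [0.5157 0.1303 0.1738] yaw -17.94 xz [ 0.0047  0.0028 -1.    ] F [ 0.76 -0.15  0.12] T [-0.022 -0.024  0.038] open 0.0451 q [ 28.  30. -57. 109.  29.  58.  30.]
[[278.91, 206.8, 329.0], [278.88, 206.84, 328.0], [278.85, 206.72, 328.0], [278.86, 206.73, 329.0], [278.87, 206.79, 330.0], [278.86, 206.77, 327.0], [278.81, 206.71, 329.0], [278.87, 206.78, 329.0], [278.93, 206.81, 328.0], [278.88, 206.72, 328.0]]
```

View pics/k3.png

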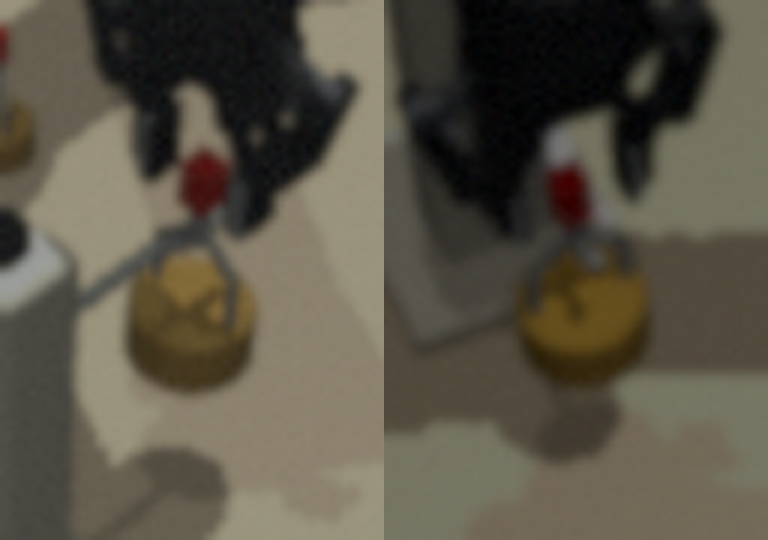

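The weight hangs free on the saddle in both views, with clear gaps between the fingers and the tab at scene crop (205,180). The disc centroid is steady within 0.1 px. It has been free for over 3 s, so I regrip gently.

servo_tool:
  deltas:
    - [[0, 0, 0], [0, 0, 0], 150]
    - [[0, 0, 0], [0, 0, 0], 170]
    - [[0, 0, 0], [0, 0, 0], 180]
    - [[0, 0, 0], [0, 0, 0], 190]
    - [[0, 0, 0], [0, 0, 0], 197]
    - [[0, 0, 0], [0, 0, 0], 204]
    - [[0, 0, 0], [0, 0, 0], 211]
    - [[0, 0, 0], [0, 0, 0], 220]
    - [[0, 0, 0], [0, 0, 0], 255]
    - [[0, 0, 0], [0, 0, 0], 255]
    - [[0, 0, 0], [0, 0, 0], 255]
    - [[0, 0, 0], [0, 0, 0], 255]
  grip_force: 25

```text
clock: 23.93
eef_pos: [0.5157, 0.1302, 0.1738]
ee_rot: [[0.005, 0.308, 0.951], [0.003, 0.951, -0.308], [-1.0, 0.004, 0.004]]
ft_force: [-0.0, -0.9, -0.0]
opening: 0.0155
```

servo_tool:
  deltas:
    - [[0, 0, 0], [0, 0, 0], 255]
    - [[0, 0, 0], [0, 0, 0], 255]
    - [[-1, 0, 0], [0, 0, 0], 255]
    - [[-1.5, 0, 0], [0, 0, 0], 255]
    - [[-2, 0, 0], [0, 0, 0], 255]
    - [[-2.5, 0, 0], [0, 0, 0], 255]
    - [[-2.5, 0, 0], [0, 0, 0], 255]
    - [[-2.5, 0, 0], [0, 0, 0], 255]
    - [[-2.5, 0, 0], [0, 0, 0], 255]
    - [[-2.5, 0, 0], [0, 0, 0], 255]
    - [[-2.5, 0, 0], [0, 0, 0], 255]
    - [[-2.5, 0, 0], [0, 0, 0], 255]
  grip_force: 70

```text
clock: 24.93
eef_pos: [0.5156, 0.1302, 0.1974]
ee_rot: [[0.005, 0.308, 0.951], [0.003, 0.951, -0.308], [-1.0, 0.005, 0.003]]
ft_force: [1.2, 0.0, -3.1]
opening: 0.0146
```

```bash
python3 -c "
from plan import *
show()"
```

```text
t 24.93 tcp [0.5156 0.1302 0.1974] yaw -17.93 xz [ 0.0048  0.0034 -1.    ] F [ 1.2   0.   -3.15] T [ 0.065 -0.181 -0.016] open 0.0146 q [ 29.  28. -59. 107.  27.  60.  31.]
```

servo_tool:
  deltas:
    - [[-2.5, 0, 0], [0, 0, 0], 255]
    - [[-2.5, 0, 0], [0, 0, 0], 255]
    - [[-2.5, 0, 0], [0, 0, 0], 255]
    - [[-2.5, 0, 0], [0, 0, 0], 255]
    - [[-2.5, 0, 0], [0, 0, 0], 255]
    - [[-2, 0, 0], [0, 0, 0], 255]
    - [[-2, 0, 0], [0, 0, 0], 255]
    - [[-1.5, 0, 0], [0, 0, 0], 255]
    - [[-1.5, 0, 0], [0, 0, 0], 255]
    - [[-1.5, 0, 0], [0, 0, 0], 255]
    - [[-1.5, 0, 0], [0, 0, 0], 255]
    - [[-1.5, 0, 0], [0, 0, 0], 255]

```text
clock: 25.93
eef_pos: [0.515, 0.13, 0.223]
ee_rot: [[0.004, 0.308, 0.951], [0.004, 0.951, -0.308], [-1.0, 0.005, 0.002]]
ft_force: [-0.3, -0.4, -4.6]
opening: 0.0146
```

servo_tool:
  deltas:
    - [[-2, 0, 0], [0, 0, 0], 255]
    - [[-3, 0, 0], [0, 0, 0], 255]
    - [[-3, 0, 0], [0, 0, 0], 255]
    - [[-3, 0, 0], [0, 0, 0], 255]
    - [[-3, 0, 0], [0, 0, 0], 255]
    - [[-3, 0, 0], [0, 0, 0], 255]
    - [[-2, 0, 0], [0, 0, 0], 255]
    - [[0, 0, 0], [0, 0, 0], 255]

```text
clock: 26.6
eef_pos: [0.5121, 0.1285, 0.2427]
ee_rot: [[-0.002, 0.308, 0.952], [0.001, 0.952, -0.308], [-1.0, 0.0, -0.002]]
ft_force: [-0.4, -0.1, -6.3]
opening: 0.0149
```

```bash
python3 -c "
from plan import *
show();rows((.447,.152,.244),-17.5,12)"
```

```text
t 26.6 tcp [0.5121 0.1285 0.2427] yaw -17.91 xz [-2.3e-03  8.0e-04 -1.0e+00] F [-0.4  -0.12 -6.31] T [-0.022 -0.005  0.042] open 0.0149 q [ 32.  25. -61. 105.  24.  65.  34.]
12 of 12 [[[-0.1,0.2,-5.8],[-0.001,-0.002,-0.0],0],[[-0.1,0.2,-5.8],[-0.001,0.0,0.0],0],[[-0.1,0.2,-5.8],[-0.001,0.0,0.0],0],[[-0.1,0.2,-5.8],[-0.001,0.0,0.0],0],[[-0.1,0.2,-5.8],[-0.001,0.0,0.0],0],[[-0.1,0.2,-5.8],[-0.001,0.0,0.0],0],[[-0.1,0.2,-5.8],[-0.001,0.0,0.0],0],[[-0.1,0.2,-5.8],[-0.001,0.0,0.0],0],[[-0.1,0.2,-5.8],[-0.001,0.0,0.0],0],[[-0.1,0.2,-5.8],[-0.001,0.0,0.0],0],[[-0.1,0.2,-5.8],[-0.001,0.0,0.0],0],[[-0.1,0.2,-5.8],[-0.001,0.0,0.0],0]]
```

servo_tool:
  deltas:
    - [[-0.2, 0.2, -3], [-0.001, -0.002, 0], 255]
    - [[-0.2, 0.2, -5], [0, 0, 0], 255]
    - [[0, 0.2, -6], [0, 0, 0], 255]
    - [[0, 0.2, -6.5], [0, 0, 0], 255]
    - [[0, 0.2, -6.5], [0, 0, 0], 255]
    - [[0, 0.2, -6.5], [0, 0, 0], 255]
    - [[0, 0.2, -6.5], [0, 0, 0], 255]
    - [[0, 0.2, -6.5], [0, 0, 0], 255]
    - [[0, 0.2, -6.5], [0, 0, 0], 255]
    - [[0, 0.2, -6.5], [0, 0, 0], 255]
    - [[0, 0.2, -5], [0, 0, 0], 255]
    - [[0, 0, -3], [0, 0, 0], 255]

```text
clock: 27.6
eef_pos: [0.4402, 0.1542, 0.2428]
ee_rot: [[-0.001, 0.305, 0.952], [-0.001, 0.952, -0.305], [-1.0, -0.002, -0.001]]
ft_force: [-0.5, -0.9, -5.3]
opening: 0.0147
```

```bash
python3 -c "
from plan import *
show();rows((.45,-.03,.26),-20,12,14)"
```

```text
t 27.6 tcp [0.4402 0.1542 0.2428] yaw -17.74 xz [-0.001  -0.0013 -1.    ] F [-0.53 -0.89 -5.33] T [-0.007 -0.018 -0.003] open 0.0147 q [ 35.  17. -66. 113.  18.  62.  33.]
12 of 14 [[[-1.2,-12.3,4.7],[0.003,-0.001,0.002],0],[[-1.2,-12.3,4.7],[0.003,0.0,0.0],0],[[-1.2,-12.3,4.7],[0.003,0.0,0.0],0],[[-1.2,-12.3,4.8],[0.003,0.0,0.0],0],[[-1.2,-12.3,4.8],[0.003,0.0,0.0],0],[[-1.2,-12.2,4.9],[0.003,0.0,0.0],0],[[-1.2,-12.2,4.9],[0.003,0.0,0.0],0],[[-1.2,-12.2,4.9],[0.003,0.0,0.0],0],[[-1.2,-12.2,5.0],[0.003,0.0,0.0],0],[[-1.2,-12.2,5.0],[0.003,0.0,0.0],0],[[-1.2,-12.2,5.0],[0.003,0.0,0.0],0],[[-1.2,-12.2,5.1],[0.003,0.0,0.0],0]]
```

servo_tool:
  deltas:
    - [[-0.5, -5, 1], [0.003, 0, 0], 255]
    - [[-1.2, -9, 2], [0.003, 0, 0], 255]
    - [[-1.2, -14, 4], [0.003, 0, 0], 255]
    - [[-1.2, -17, 6], [0.003, 0, 0], 255]
    - [[-1.2, -18, 6], [0.003, 0, 0], 255]
    - [[-1.2, -18, 6], [0.003, 0, 0], 255]
    - [[-1.2, -18, 6], [0.003, 0, 0], 255]
    - [[-1.2, -18, 6], [0.003, 0, 0], 255]
    - [[-1.2, -18, 6], [0.003, 0, 0], 255]
    - [[-1.2, -18, 6], [0.003, 0, 0], 255]
    - [[-1.2, -18, 5], [0.003, 0, 0], 255]
    - [[-1.2, -18, 4], [0.003, 0, 0], 255]

```text
clock: 28.6
eef_pos: [0.435, -0.051, 0.2592]
ee_rot: [[0.005, 0.333, 0.943], [-0.001, 0.943, -0.333], [-1.0, 0.001, 0.005]]
ft_force: [-0.4, -0.7, -4.9]
opening: 0.0145
```

```bash
python3 -c "
from plan import *
show();rows((.541,-.2995,.24),-25,12,18)"
```

```text
t 28.6 tcp [ 0.435  -0.051   0.2592] yaw -19.48 xz [ 0.0052 -0.0011 -1.    ] F [-0.36 -0.72 -4.92] T [-0.055 -0.046 -0.03 ] open 0.0145 q [ 65.   9. -66. 115.  10.  61.  65.]
12 of 18 [[[1.1,-11.1,10.2],[0.005,0.005,-0.001],0],[[1.1,-11.0,10.2],[0.005,0.0,0.0],0],[[1.1,-10.9,10.3],[0.005,0.0,0.0],0],[[1.1,-10.9,10.3],[0.005,0.0,0.0],0],[[1.1,-10.8,10.4],[0.005,0.0,0.0],0],[[1.1,-10.8,10.5],[0.005,0.0,0.0],0],[[1.1,-10.7,10.5],[0.005,0.0,0.0],0],[[1.1,-10.7,10.6],[0.005,0.0,0.0],0],[[1.1,-10.6,10.6],[0.005,0.0,0.0],0],[[1.1,-10.5,10.7],[0.005,0.0,0.0],0],[[1.1,-10.5,10.7],[0.005,0.0,0.0],0],[[1.1,-10.4,10.8],[0.005,0.0,0.0],0]]
```

servo_tool:
  deltas:
    - [[1, -13, 7], [0.005, 0.005, -0.001], 255]
    - [[1, -12, 9], [0.005, 0, 0], 255]
    - [[1, -11, 10.3], [0.005, 0, 0], 255]
    - [[1, -11, 10.3], [0.005, 0, 0], 255]
    - [[1, -11, 10.4], [0.005, 0, 0], 255]
    - [[1, -11, 10.5], [0.005, 0, 0], 255]
    - [[1, -11, 10.5], [0.005, 0, 0], 255]
    - [[1, -11, 10.6], [0.005, 0, 0], 255]
    - [[1, -11, 10.6], [0.005, 0, 0], 255]
    - [[1, -11, 10.7], [0.005, 0, 0], 255]
    - [[1, -11, 10.7], [0.005, 0, 0], 255]
    - [[1, -10, 10], [0.005, 0, 0], 255]

```text
clock: 29.6
eef_pos: [0.507, -0.2373, 0.2411]
ee_rot: [[-0.002, 0.398, 0.917], [0.004, 0.917, -0.398], [-1.0, 0.003, -0.003]]
ft_force: [-0.9, -0.3, -5.0]
opening: 0.0146
```

Run:
```python
from plan import *
s=status.read_state();show(s);rows((.541,-.2995,.20),-25,8)
for n in ("scene","side","wrist"):
    p,_=eyes.snapshot(n);C=cam(n,s)
    for c,st in blobs(p,(105,150,50),(130,255,255),100): print(n,c,st,plane(C,*c,.008).round(4))
```

```text
t 29.6 tcp [ 0.507  -0.2373  0.2411] yaw -23.48 xz [-0.0019  0.0038 -1.    ] F [-0.88 -0.27 -4.96] T [0.001 0.008 0.027] open 0.0146 q [ 65.  26. -55. 101.  23.  66.  69.]
8 of 8 [[[5.1,-5.4,7.0],[0.003,-0.003,-0.003],0],[[5.1,-5.4,7.0],[0.003,0.0,0.0],0],[[5.1,-5.4,7.0],[0.003,0.0,0.0],0],[[5.1,-5.4,7.0],[0.003,0.0,0.0],0],[[5.1,-5.3,7.1],[0.003,0.0,0.0],0],[[5.1,-5.3,7.1],[0.003,0.0,0.0],0],[[5.1,-5.3,7.1],[0.003,0.0,0.0],0],[[5.1,-5.3,7.1],[0.003,0.0,0.0],0]]
scene [445.6 191.7] [420 176  52  33 630] [0.1264 0.5433 0.008 ]
scene [152.5 186.8] [141 179  24  17 312] [ 0.541  -0.3002  0.008 ]
side [330.6 156.6] [320 148  22  18 315] [ 0.5414 -0.2988  0.008 ]
```

servo_tool:
  deltas:
    - [[4, -5, 7], [0.003, -0.003, -0.003], 255]
    - [[5, -5.4, 7], [0.003, 0, 0], 255]
    - [[5, -5.4, 7], [0.003, 0, 0], 255]
    - [[5, -5.4, 7], [0.003, 0, 0], 255]
    - [[5, -5.4, 7], [0.003, 0, 0], 255]
    - [[5, -5, 6], [0.003, 0, 0], 255]
    - [[5, -3, 4], [0.003, 0, 0], 255]
    - [[4, -2, 2], [0.003, 0, 0], 255]
    - [[2, 0, 0], [0, 0, 0], 255]
    - [[0, 0, 0], [0, 0, 0], 255]

```text
clock: 30.58
eef_pos: [0.5381, -0.2941, 0.1928]
ee_rot: [[-0.004, 0.422, 0.906], [0.004, 0.906, -0.422], [-1.0, 0.002, -0.005]]
ft_force: [0.0, -0.2, -5.3]
opening: 0.015
```

```bash
cat > bc.py <<'E'
from plan import *
s=status.read_state();show(s)
R=[];B=[]
for n in ("scene","side"):
    p,_=eyes.snapshot(n);cv2.imwrite(f"pics/{n}4.png",p);C=cam(n)
    u,v=proj(C,s["eef_pos"]-[0,0,.0758])
    b=[c for c,st in blobs(p,(10,100,45),(30,255,255),60) if np.hypot(*(c-[u,v]))<15];print(n,np.round((u,v),1),b)
    if b: B.append(ray(C,*b[0]))
    q=[c for c,st in blobs(p,(0,130,45),(8,255,255),5) if np.hypot(*(c-np.array(proj(C,s["eef_pos"]+[0,0,.015]))))<12]
    if q: R.append(ray(C,*q[0]))
if len(B)==2: print("disc",tri(*B),"expected",s["eef_pos"]-[0,0,.0758])
if len(R)==2: print("tab",tri(*R),"expected",s["eef_pos"]+[0,0,.0152])
S,D=cam("scene"),cam("side");print("cradle tri",tri(ray(S,152.5,186.8),ray(D,330.6,156.6)))
rows((.541,-.2995,s["eef_pos"][2]),None,3)
E
python3 bc.py
```

```text
t 30.58 tcp [ 0.5381 -0.2941  0.1928] yaw -24.98 xz [-0.0037  0.0039 -1.    ] F [ 0.04 -0.16 -5.27] T [0.018 0.016 0.017] open 0.015 q [ 62.  34. -50.  96.  29.  64.  69.]
scene [149.3 160.7] [array([149.3, 161.1])]
side [334.5 134.1] [array([334.8, 133. ])]
disc (array([ 0.53923001, -0.29472848,  0.11798254]), [np.float64(2.0), np.float64(2.0)]) expected [ 0.53809078 -0.29405351  0.11697369]
cradle tri (array([ 0.54145914, -0.29928899,  0.00828439]), [np.float64(0.5), np.float64(0.5)])
3 of 3 [[[0.2,-1.3,1.6],[-0.0,-0.004,-0.002],0],[[0.2,-1.3,1.6],[0.0,0.0,0.0],0],[[0.2,-1.3,1.6],[0.0,0.0,0.0],0]]
```

servo_tool:
  deltas:
    - [[2, -1, 1.2], [0, -0.004, -0.002], 255]
    - [[5, -1.2, 1.4], [0, 0, 0], 255]
    - [[7, -0.8, 1], [0, 0, 0], 255]
    - [[7, 0, 0], [0, 0, 0], 255]
    - [[7, 0, 0], [0, 0, 0], 255]
    - [[7, 0, 0], [0, 0, 0], 255]
    - [[7, 0, 0], [0, 0, 0], 255]
    - [[7, 0, 0], [0, 0, 0], 255]
    - [[5, 0, 0], [0, 0, 0], 255]
    - [[4, 0, 0], [0, 0, 0], 255]
    - [[2, 0, 0], [0, 0, 0], 255]
    - [[0, 0, 0], [0, 0, 0], 255]

```text
clock: 31.68
eef_pos: [0.5402, -0.2971, 0.1273]
ee_rot: [[-0.0, 0.42, 0.907], [-0.001, 0.907, -0.42], [-1.0, -0.001, 0.0]]
ft_force: [-0.9, 0.6, -5.6]
opening: 0.0148
```

```bash
python3 bc.py
```

```text
t 31.68 tcp [ 0.5402 -0.2971  0.1273] yaw -24.84 xz [-2.e-04 -6.e-04 -1.e+00] F [-0.89  0.6  -5.62] T [-0.018  0.033  0.047] open 0.0148 q [ 60.  39. -47.  98.  33.  58.  66.]
scene [151.3 176.9] [array([151.3, 177.5])]
side [332.1 147.9] [array([332.1, 146.3])]
disc (array([ 0.54289859, -0.29730946,  0.05354273]), [np.float64(2.7), np.float64(2.7)]) expected [ 0.54021391 -0.29714682  0.05147654]
cradle tri (array([ 0.54145914, -0.29928899,  0.00828439]), [np.float64(0.5), np.float64(0.5)])
3 of 3 [[[0.2,-0.6,0.5],[-0.0,0.001,0.001],0],[[0.2,-0.6,0.5],[0.0,0.0,0.0],0],[[0.2,-0.6,0.5],[0.0,0.0,0.0],0]]
```

servo_tool:
  deltas:
    - [[1, -0.8, 0.2], [0, 0, 0], 255]
    - [[3, -0.8, 0.2], [0, 0, 0], 255]
    - [[3.5, -0.3, 0], [0, 0, 0], 255]
    - [[3.5, 0, 0], [0, 0, 0], 255]
    - [[3.5, 0, 0], [0, 0, 0], 255]
    - [[3, 0, 0], [0, 0, 0], 255]
    - [[2, 0, 0], [0, 0, 0], 255]
    - [[1, 0, 0], [0, 0, 0], 255]
    - [[0, 0, 0], [0, 0, 0], 255]

```text
clock: 32.53
eef_pos: [0.5412, -0.3001, 0.1068]
ee_rot: [[0.003, 0.421, 0.907], [-0.003, 0.907, -0.421], [-1.0, -0.001, 0.004]]
ft_force: [-0.5, -0.1, -5.4]
opening: 0.0146
```

```bash
python3 -c "
from plan import *
show()"
```

```text
t 32.53 tcp [ 0.5412 -0.3001  0.1068] yaw -24.88 xz [ 0.0029 -0.0027 -1.    ] F [-0.48 -0.09 -5.36] T [-0.026 -0.041 -0.055] open 0.0146 q [ 59.  40. -46.  99.  34.  56.  65.]
```

servo_tool:
  deltas:
    - [[1, 0, 0], [0, 0, 0], 255]
    - [[1.2, 0, 0], [0, 0, 0], 255]
    - [[1.2, 0, 0], [0, 0, 0], 255]
    - [[1.2, 0, 0], [0, 0, 0], 255]
    - [[1, 0, 0], [0, 0, 0], 255]
    - [[0.7, 0, 0], [0, 0, 0], 255]
    - [[0, 0, 0], [0, 0, 0], 255]

```text
clock: 33.12
eef_pos: [0.5419, -0.3003, 0.1009]
ee_rot: [[0.004, 0.421, 0.907], [-0.003, 0.907, -0.421], [-1.0, -0.001, 0.005]]
ft_force: [-0.1, -0.0, -5.8]
opening: 0.0147
```

```bash
python3 avg.py
```

```text
t 33.72 tcp [ 0.5418 -0.3003  0.1008] yaw -24.87 xz [ 0.004  -0.0033 -1.    ] F [ 0.17  0.64 -5.08] T [ 0.035 -0.041  0.012] open 0.0147 q [ 59.  40. -46.  99.  35.  55.  65.]
mean F [ 0.064 -0.027 -4.931] std [0.47 0.54 0.41] pos [ 0.5418 -0.3003  0.1008]
```

servo_tool:
  deltas:
    - [[0.7, 0, 0], [0, 0, 0], 255]
    - [[0.7, 0, 0], [0, 0, 0], 255]
    - [[0, 0, 0], [0, 0, 0], 255]

```text
clock: 33.97
eef_pos: [0.5422, -0.3004, 0.1009]
ee_rot: [[0.004, 0.421, 0.907], [-0.004, 0.907, -0.421], [-1.0, -0.002, 0.006]]
ft_force: [0.1, 0.1, -5.5]
opening: 0.0148
```

```bash
sed -i 's/range(12)/range(8)/' avg.py; python3 avg.py
```

```text
t 34.37 tcp [ 0.5422 -0.3004  0.1007] yaw -24.88 xz [ 0.0044 -0.0042 -1.    ] F [-1.35  0.18 -2.16] T [0.046 0.123 0.015] open 0.0146 q [ 59.  40. -46.  99.  35.  55.  65.]
mean F [-0.675 -0.011 -1.614] std [0.66 0.47 1.01] pos [ 0.5422 -0.3005  0.1007]
```

servo_tool:
  deltas:
    - [[0.6, 0, 0], [0, 0, 0], 255]
    - [[0.4, 0, 0], [0, 0, 0], 255]
    - [[0, 0, 0], [0, 0, 0], 255]

```text
clock: 34.62
eef_pos: [0.5424, -0.3005, 0.1008]
ee_rot: [[0.004, 0.421, 0.907], [-0.005, 0.907, -0.421], [-1.0, -0.003, 0.006]]
ft_force: [-1.1, -0.0, -2.7]
opening: 0.0142
```

```bash
python3 avg.py; python3 bc.py | grep -A1 disc
```

```text
t 35.02 tcp [ 0.5424 -0.3006  0.1007] yaw -24.89 xz [ 0.0044 -0.0048 -1.    ] F [-1.32  0.34  2.05] T [0.21  0.497 0.03 ] open 0.0146 q [ 59.  40. -46.  99.  35.  55.  65.]
mean F [-1.901  0.635  1.106] std [0.65 0.45 0.62] pos [ 0.5424 -0.3005  0.1008]
disc (array([ 0.54522033, -0.30110754,  0.02698656]), [np.float64(2.4), np.float64(2.4)]) expected [ 0.54242952 -0.30055501  0.02494925]
cradle tri (array([ 0.54145914, -0.29928899,  0.00828439]), [np.float64(0.5), np.float64(0.5)])
```

The weight is resting on the cradle floor, with the tool load now slightly positive. Release slowly.

servo_tool:
  deltas:
    - [[0, 0, 0], [0, 0, 0], 255]
    - [[0, 0, 0], [0, 0, 0], 215]
    - [[0, 0, 0], [0, 0, 0], 208]
    - [[0, 0, 0], [0, 0, 0], 202]
    - [[0, 0, 0], [0, 0, 0], 196]
    - [[0, 0, 0], [0, 0, 0], 188]
    - [[0, 0, 0], [0, 0, 0], 175]
    - [[0, 0, 0], [0, 0, 0], 150]
    - [[0, 0, 0], [0, 0, 0], 110]
    - [[0, 0, 0], [0, 0, 0], 90]
    - [[0, 0, 0], [0, 0, 0], 90]
    - [[0, 0, 0], [0, 0, 0], 90]
  grip_force: 20

```text
clock: 36.12
eef_pos: [0.5456, -0.3016, 0.1019]
ee_rot: [[0.011, 0.421, 0.907], [-0.007, 0.907, -0.421], [-1.0, -0.001, 0.013]]
ft_force: [0.4, -0.2, 0.1]
opening: 0.0555
```

```bash
python3 bc.py
```

```text
t 36.12 tcp [ 0.5456 -0.3016  0.1019] yaw -24.88 xz [ 0.0109 -0.0067 -0.9999] F [ 0.36 -0.23  0.1 ] T [ 0.044  0.021 -0.028] open 0.0555 q [ 59.  40. -46.  99.  35.  55.  65.]
scene [150.4 183.4] [array([151. , 183.7])]
side [330.8 151.7] [array([331.4, 150.9])]
disc (array([ 0.54539955, -0.30154931,  0.02718602]), [np.float64(2.6), np.float64(2.6)]) expected [ 0.545606   -0.30157871  0.02610251]
tab (array([ 0.54311591, -0.30352358,  0.11880742]), [np.float64(5.3), np.float64(5.3)]) expected [ 0.545606   -0.30157871  0.11710251]
cradle tri (array([ 0.54145914, -0.29928899,  0.00828439]), [np.float64(0.5), np.float64(0.5)])
3 of 3 [[[-0.0,-0.0,-1.7],[-0.0,0.013,0.001],0],[[-0.0,-0.0,-1.7],[0.0,0.0,0.0],0],[[-0.0,-0.0,-1.7],[0.0,0.0,0.0],0]]
```

servo_tool:
  deltas:
    - [[-2, 0, 0], [0, 0, 0], 70]
    - [[-3, 0, 0], [0, 0, 0], 50]
    - [[-4, 0, 0], [0, 0, 0], 40]
    - [[-6, 0, 0], [0, 0, 0], 40]
    - [[-8, 0, 0], [0, 0, 0], 40]
    - [[-10, 0, 0], [0, 0, 0], 40]
    - [[-12, 0, 0], [0, 0, 0], 40]
    - [[-14, 0, 0], [0, 0, 0], 40]
    - [[-14, 0, 0], [0, 0, 0], 40]
    - [[-14, 0, 0], [0, 0, 0], 40]
    - [[-12, 0, 0], [0, 0, 0], 40]
    - [[-6, 0, 0], [0, 0, 0], 40]

```text
clock: 37.22
eef_pos: [0.5449, -0.3004, 0.2195]
ee_rot: [[0.013, 0.42, 0.907], [-0.008, 0.908, -0.42], [-1.0, -0.002, 0.015]]
ft_force: [-0.3, 0.3, 0.0]
opening: 0.0724
```

servo_tool:
  deltas:
    - [[0, 0, 0], [0, 0, 0], 40]
    - [[0, 0, 0], [0, 0, 0], 40]
    - [[0, 0, 0], [0, 0, 0], 40]

```text
clock: 37.47
eef_pos: [0.546, -0.301, 0.2228]
ee_rot: [[0.016, 0.42, 0.907], [-0.011, 0.907, -0.42], [-1.0, -0.003, 0.019]]
ft_force: [-0.2, 0.7, 0.1]
opening: 0.0721
```

Run:
```python
from plan import *
show();out=[]
for n in("scene","side"):
    p,_=eyes.snapshot(n);C=cam(n)
    o=cv2.imread(f"pics/{n}0.png")
    u,v=map(int,proj(C,(.541,-.2995,.06)));out.append(cv2.resize(p[v-45:v+45,u-32:u+32],None,fx=6,fy=6,interpolation=2))
    for nm,lo,hi in(("brass/orange",(10,100,45),(30,255,255)),("black",(0,0,0),(180,255,40))):
        A,B=[[c for c,s in blobs(q,lo,hi,50) if s[4]<1500] for q in(o,p)]
        print(n,nm,[(a.tolist(),round(min(np.hypot(*(a-b)) for b in B),1)) for a in A])
cv2.imwrite("pics/k4.png",np.hstack(out))
```

```text
t 37.47 tcp [ 0.546  -0.301   0.2228] yaw -24.85 xz [ 0.0162 -0.0106 -0.9998] F [-0.2   0.73  0.13] T [0.038 0.03  0.044] open 0.0721 q [ 63.  33. -51.  94.  28.  66.  70.]
scene brass/orange [([223.9, 161.2], np.float64(0.7)), ([246.7, 175.3], np.float64(0.1)), ([215.0, 189.2], np.float64(29.0)), ([21.2, 212.7], np.float64(0.2)), ([359.5, 233.9], np.float64(0.1))]
scene black [([173.0, 1.7], np.float64(0.6)), ([279.2, 15.4], np.float64(3.1)), ([328.8, 7.9], np.float64(2.9)), ([378.6, 2.9], np.float64(1.3)), ([120.8, 30.6], np.float64(21.5)), ([306.7, 49.0], np.float64(7.2)), ([134.8, 119.0], np.float64(18.7)), ([451.8, 191.5], np.float64(0.1)), ([214.3, 200.0], np.float64(3.3)), ([246.2, 192.4], np.float64(0.1)), ([28.6, 227.5], np.float64(0.0)), ([178.9, 238.0], np.float64(0.1)), ([441.4, 372.2], np.float64(0.0))]
side brass/orange [([307.8, 197.2], np.float64(39.1)), ([350.1, 214.6], np.float64(0.2)), ([323.3, 233.0], np.float64(0.1)), ([195.1, 306.4], np.float64(0.1))]
side black [([323.8, 86.2], np.float64(73.0)), ([464.1, 135.6], np.float64(0.0)), ([437.4, 150.7], np.float64(13.2)), ([214.0, 150.7], np.float64(0.1)), ([246.8, 154.5], np.float64(0.1)), ([219.3, 177.2], np.float64(0.1)), ([300.4, 203.4], np.float64(3.3)), ([480.3, 222.6], np.float64(69.7)), ([432.1, 249.0], np.float64(75.8)), ([29.6, 268.6], np.float64(0.1)), ([460.9, 306.6], np.float64(18.5)), ([501.1, 293.7], np.float64(26.2))]
```

View pics/k4.png

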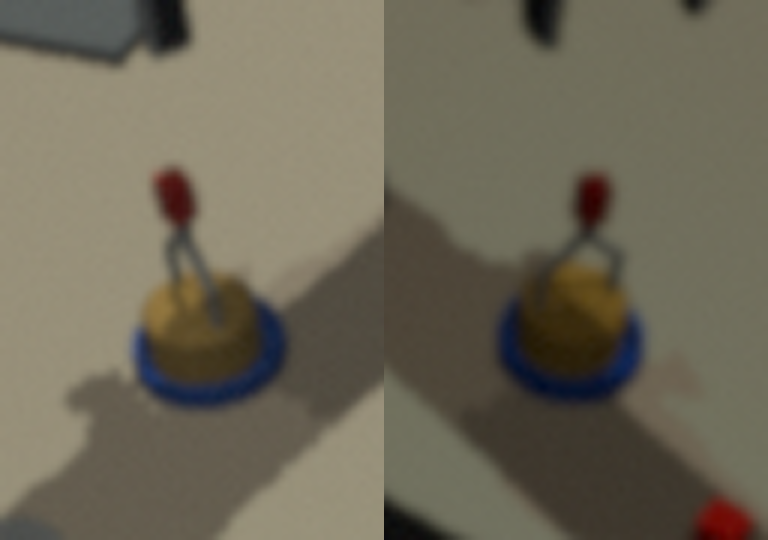

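Run:
```python
from plan import *
for n in("scene","side"):
    p,_=eyes.snapshot(n);C=cam(n)
    u,v=map(int,proj(C,(.541,-.2995,.06)))
    f=lambda q:np.round((np.array(proj(C,q))-[u-32,v-45]+.4)*6,0)
    print(n,[f((.541,-.2995,z)) for z in(.0,.005,.015,.041,.089,.114)])
R=[];B=[]
S=[cam("scene"),cam("side")]
o=[list(map(int,proj(C,(.541,-.2995,.06)))) for C in S]
t=lambda i,a,b:ray(S[i],o[i][0]-32+a/6-.4,o[i][1]-45+b/6-.4)
print("tab",tri(t(0,175,197),t(1,593-384,200)));print("peak",tri(t(0,182,232),t(1,586-384,235)))
print("disc top",tri(t(0,203,300),t(1,573-384,295)))
```

```text
scene [array([213., 360.]), array([211., 354.]), array([208., 340.]), array([201., 304.]), array([187., 235.]), array([179., 197.])]
side [array([186., 352.]), array([187., 345.]), array([189., 333.]), array([195., 300.]), array([206., 237.]), array([211., 203.])]
tab (array([ 0.54288905, -0.29991338,  0.11506377]), [np.float64(0.4), np.float64(0.4)])
peak (array([ 0.54276031, -0.29953099,  0.09094684]), [np.float64(1.4), np.float64(1.4)])
disc top (array([ 0.54262969, -0.29583611,  0.04662365]), [np.float64(0.1), np.float64(0.1)])
```

The upright check holds. The tab is at (0.543, -0.300, 0.115), against 0.114 expected for a weight seated on the floor, and its pixel positions match a vertical axis in both views.

```bash
python3 -c "
from station import ticket
print(ticket.job_done())"
```

```text
the job is handed in; nothing more can be done
None
```

The brass weight from the mat was check-weighed on the hook and set upright in the blue cradle. I handed the job in at about 37.6 s on the clock; no verdict is reported.

- **Weighing:** I lowered it until the averaged load on the tool was about 0 N, then let go. It hung free for about 3 s, and its image moved by no more than about 0.15 px.
- **Load:** The tool read about 5.6 N with the weight in hand, roughly 0.57 kg.
- **Placing:** I lifted it slowly off the hook, lowered it until the cradle floor took its load, and released gradually. The last check put the tab at height 0.115 m against 0.114 m expected. It stood vertical in both views, about 1.5 mm off the cradle centre, with the gripper clear.
- **Bystanders:** The jar, screwdriver, other two weights and scale column showed under 1 px of shift from the first pictures. I did not check the test block separately.

**Disagreements:**
- The bail first touched the hook about 2 mm early and pushed sideways with about 1 N. I nudged the weight until that went away before letting go.
- The weight touched the cradle floor about 2 mm early, and just before release there was about 2 N of sideways push.
- One reading of the disc's top face came out about 5 mm high and 3 to 4 mm off. I took it as picking error, since the tab and bail peak agreed with an upright, seated weight.

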